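# Sweep the plate and build the twist-lock filter column

### The job

First sweep every steel chip on the dark bench plate into the tray at the plate's end, with the scraper block and never with your fingers, as the chips are sharp. Then build the filter column on the foot that is bolted to the plate: stack all the filter sections there are, in any order, each dropped fully home and locked with a quarter turn clockwise, and lock the cap on top in the same way. In the end the scraper must stand on its rubber mat again, and the can, the carton and the wrench must be left alone.

Things in the scene. Friction and masses are not known exactly. Their poses are not given: they have to be found in the camera images.
- plate: dark steel bench plate, fixed, 160 mm (its x) by 300 mm (its y), 20 mm thick; origin at the centre of its underside, on the bench. At its +y end (y = 150 mm) a fixed tray is joined to it: 75 mm in y, 152 mm inside in x, floor 3 mm and three walls 35 mm above the bench, open towards the plate. The foot stands near its -y end
- foot: foot of the column, fixed on the plate 112 mm towards the plate's -y from its centre: dark steel block 62 mm (its x) by 50 mm (its y) by 20 mm; origin at the centre of its underside, on the plate's top. Its top face, 20 mm above the origin, carries the same stem and cross bar (along its x) as the sections have
- foot_bar (a point): centre of the foot's bar, top side. How parts lock: x axes parallel (either way round), the upper part's slot drops over the bar until its underside rests on the lower part's top face; then a turn clockwise from above hooks its 6 mm lip under the bar (3 mm play). Stops end it at 90 to 101 degrees; it cannot turn the other way. Sideways play in the slot 3.5 mm each way
- cell1: filter section, one of up to three alike (some absent): aluminium block 62 mm (its x) by 50 mm (its y), 46 mm high, 0.3 kg, upright; origin at the centre of its flat underside. On its top face a stem carries a steel cross bar along its x, 36 x 10 mm, top 15 mm above that face. Its underside has a slot 43 x 17 mm along x, see foot_bar. Grip it across the 50 mm width, above its lowest 12 mm
- cell2: filter section, one of up to three alike (some absent): aluminium block 62 mm (its x) by 50 mm (its y), 46 mm high, 0.3 kg, upright; origin at the centre of its flat underside. On its top face a stem carries a steel cross bar along its x, 36 x 10 mm, top 15 mm above that face. Its underside has a slot 43 x 17 mm along x, see foot_bar. Grip it across the 50 mm width, above its lowest 12 mm
- cell3: filter section, one of up to three alike (some absent): aluminium block 62 mm (its x) by 50 mm (its y), 46 mm high, 0.3 kg, upright; origin at the centre of its flat underside. On its top face a stem carries a steel cross bar along its x, 36 x 10 mm, top 15 mm above that face. Its underside has a slot 43 x 17 mm along x, see foot_bar. Grip it across the 50 mm width, above its lowest 12 mm
- cap: end cap of the column: same aluminium block, slot, cavity and stops as a section (62 mm along x, 50 mm along y, locks the same way) but 40 mm high with a low round boss and a brass nipple on top (12 mm high) in place of the cross bar; origin at the centre of its underside; about 0.25 kg
- scraper: scraper block: grey plastic foot 100 mm long (its x), 30 mm wide (its y), 20 mm high, and on it a wooden grip 60 mm long (x), 22 mm wide (y), 45 mm high (total height 65 mm); origin at the centre of its flat underside, z up; 0.2 kg. It starts standing on the mat
- mat: black rubber mat, fixed, 140 mm (x) by 120 mm (y), 4 mm thick; origin at the centre of its underside; the scraper's place
- chip1: sharp steel chip, one of up to four (some absent): flat piece 22 mm (x) by 14 mm (y) by 5 mm, 14 g, origin at the centre of its underside; lies loose on the plate between 0 and 100 mm towards +y of the plate's centre and within 55 mm of it in x
- chip2: sharp steel chip, one of up to four (some absent): flat piece 22 mm (x) by 14 mm (y) by 5 mm, 14 g, origin at the centre of its underside; lies loose on the plate between 0 and 100 mm towards +y of the plate's centre and within 55 mm of it in x
- chip3: sharp steel chip, one of up to four (some absent): flat piece 22 mm (x) by 14 mm (y) by 5 mm, 14 g, origin at the centre of its underside; lies loose on the plate between 0 and 100 mm towards +y of the plate's centre and within 55 mm of it in x
- chip4: sharp steel chip, one of up to four (some absent): flat piece 22 mm (x) by 14 mm (y) by 5 mm, 14 g, origin at the centre of its underside; lies loose on the plate between 0 and 100 mm towards +y of the plate's centre and within 55 mm of it in x
- can: bystander: closed can, 66 mm diameter, 85 mm high; origin at the centre of its underside
- carton: bystander: cardboard carton 90 x 120 x 60 mm; origin at the centre of its underside
- wrench: bystander: steel wrench lying on the bench between robot and plate
Mind the look-alikes: they are no part of the job. What is shaped like the cell3 but green or pink is not meant.

How it is judged:
By the outcome, as a careful person would: the job done as asked, in the order asked, and still so for the second after the job is handed in, with the robot touching nothing.
Of cell1, cell2, cell3 only 2 to 3 are there at a start; the rules pass over those that are not, and their reading is None.
Of chip1, chip2, chip3, chip4 only 2 to 4 are there at a start; the rules pass over those that are not, and their reading is None.
At some moment in a run one of cap, scraper, cell1, cell2, cell3 may be knocked a few centimetres aside while the robot is not near it.
It also fails if it takes over 208 s, if anything falls off the work surface, if the arm or the gripper's body presses on something with over 40 N, if the wrist force passes 120 N, or if a joint passes its speed limit or range.

### The arm

A 6-joint arm with a two-finger parallel gripper is mounted at the origin on the work surface. World frame = base frame: x ahead of the robot, y to its left, z up, the work surface at z = 0. Lengths are in mm, angles in rad, forces in N, time in s.
With the tool pointing down it reaches from about 350 to 875 mm from the base axis. Payload 4.2 kg.
Tool frame: the origin (TCP) lies midway between the tips of the shut fingers; the grasp point (between the pads) lies 19 mm behind it (arm.tcp_to_grasp is the distance from the TCP to the grasp point, in mm); z points along the fingers, y is the line along which they close (so a half turn about z gives the same grasp; the last joint's range is limited). The gripper opens to 85 mm and grips with 20 to 120 N. Pads are 22 mm wide; open, the fingers measure 114 mm over their backs; the gripper's body (76 mm by 85 mm) begins 54 mm behind the grasp point. The pads swing forward as they close: fully open they stand 13 mm farther back than shut.
Start: joints at [1.525, 0.385, 0.008, 0, -1.194, -0.259], TCP at [187.532, 596.18, 231.312] pointing down, gripper open.
Joint ranges: [-3.14, 3.14], [-1.21, 2.06], [-1.07, 1.41], [-3.16, 2.05], [-2.99, -0.16], [-3.1, 3.1]. Speed limits (rad/s): [2.79, 2.79, 3.14, 3.14, 3.14, 3.14].

### API

Orientations are given as a unit quaternion [x, y, z, w].
In Python, from bench import arm gives the robot as it stands.
- The arm moves only by the tool arm_command, never from a script. Its argument "rows" is a list of rows, each a list of 2 entries, a list of its own where there are three numbers: the shift along the tool's x, y, z as a fraction of full scale, then the turn, a rotation vector about the tool's x, y, z as a fraction of full scale. In form: [[[x, y, z], [wx, wy, wz]], ...]. A call has 1 to 5 rows; each row is the pose to reach, as a shift and turn from the pose commanded when the call began, along the tool's axes at that moment, turning the shorter way round; what a row does not reach only later rows make up. Full scale, the value 1, is 0.25 m for a shift and 180 degrees for a turn. A row lasts 1/10 s, in which the tool goes at most 50 mm and 8.59 degrees, less where a joint would pass 70% of its speed; a pose out of reach is approached as far as the arm can. A call with a number of a shift or a turn outside -1 to 1 is refused whole. A call with a gripper value outside its range is refused whole. "grip" is the opening, from 0 (shut) to 1 (fully open), set as the call begins (left out, the last holds). The fingers move at their own pace and stop on an object; the grip force is fixed at half the most. Time passes only in rows, so rows that repeat a pose let the fingers close. It gives the time, the measured TCP pose, the force, the opening and the grip force at its end, in the units of the state.
- arm.read_state(): the state, without advancing time (a new reading comes with each control period).
- arm.get_image(name): name is "scene" or "top" or "wrist"; returns (picture, depth): 384x512x3 uint8, blue, green, red; 384x512 float32, mm along the optical axis (not along the pixel's ray), 0 where there is no reading.
- arm.camera_info(name): a dict with "fx", "fy", "cx", "cy" (pixels), "extrinsics" (4x4, takes a point from camera to world coordinates). Camera axes: x right, y down, z forward; pixel columns grow to the right and rows downward; lengths in mm; the calibration is good to about 2 mm. The wrist camera is an equidistant fisheye: a pixel r from the principal point sees the ray r / f radians off the axis. A picture is of the moment at which its call begins: read the wrist's pose just before it. camera_info takes no time and is no camera call; for the wrist camera it gives the pose at the moment of the call.
- arm.job_done(): hands the job in; it is judged then, once.
Trained networks look in the newest picture that a camera, given by its name, has taken for a name from the list of things; names that differ only in an ending like _2 or _b are one class to them, and where a whole thing is asked for, a point or a joint stands for the part that bears it (a point fixed in the world has none). Each returns a list of dicts, best first, with "score" (0 to 1); they miss things now and then, are a little off and sometimes report something else, mostly with a low value. They report only what shows in the picture. A call takes as long as a camera call. They do not tell look-alikes from the thing itself.
- arm.spot_in(camera, query): "position" ([column, row] in pixels, amid what is visible of it).
The state is a dict: "clock": time; "joints": joint angles; "joint_vel": joint speeds; "joint_efforts": joint torques, N m; "position": TCP position; "ee_rot": TCP orientation; "contact_force": force on the tool from outside, world axes, zero at the start; "wrist_torque": the same for the moment, N m; "gripper_width": finger opening in mm; "grasp_force": force on a finger pad.
Only numpy, scipy, OpenCV 4.12 (cv2) and the standard library are available. Lean on these libraries where they do the work, as an engineer would, in place of code of your own. Each camera call takes 0.05 s, during which the arm holds its last target. There are 200 camera calls.

## Working session

There is one attempt and no reset: what is moved stays moved. The work goes in short steps, Python scripts to look and compute and a tool call to move; the robot and the scene stay as the last step left them, time stands still between calls to the robot, and variables do not carry over. Pictures are saved under pics/ and viewed, at most 14 in all, crops included, and the job is handed in when it is done.

Besides the shell and the picture viewer there is one more tool, called after ">>>" as name([rows], argument=value, ...), one row to a line, values as JSON. arm_command: Moves the arm, as the interface text tells. Shift numbers are shares of 0.25 m and turn numbers shares of 180 degrees, none past 1 either way. Its arguments: {"type":"object","properties":{"rows":{"type":"array","items":{"type":"array"}},"grip":{"type":"number"}},"required":["rows"]}

```bash
mkdir -p pics; ls; cat > h.py <<'E'
import numpy as np, cv2
from bench import arm
from scipy.spatial.transform import Rotation as R
def grab(n,save=None):
    im,d=arm.get_image(n); 
    if save: cv2.imwrite('pics/'+save,im)
    return im,d,arm.camera_info(n)
def cloud(d,ci):
    v,u=np.mgrid[:d.shape[0],:d.shape[1]]
    P=np.stack([(u-ci['cx'])/ci['fx']*d,(v-ci['cy'])/ci['fy']*d,d],-1)
    E=np.array(ci['extrinsics']); W=P@E[:3,:3].T+E[:3,3]; W[d<=0]=np.nan
    return W
def goal(p,yaw,st=None):
    """rows entry for TCP at p, pointing down, tool y axis at angle yaw+90deg (x axis at yaw), mod 180"""
    st=st or arm.read_state()
    R0=R.from_quat(st['ee_rot']); sh=R0.inv().apply(np.array(p)-st['position'])/250
    best=None
    for k in (0,180):
        Rt=R.from_euler('z',yaw+k,degrees=True)*R.from_euler('x',180,degrees=True)
        rv=(R0.inv()*Rt).as_rotvec()/np.pi
        if best is None or np.linalg.norm(rv)<np.linalg.norm(best): best=rv
    return sh.round(4).tolist(),best.round(4).tolist()
E
python3 - <<'E'
from h import *
s=arm.read_state(); print(s)
for n in('scene','top'):
    im,d,ci=grab(n,n+'0.png'); np.savez(n+'0.npz',im=im,d=d,W=cloud(d,ci)); print(n,ci)
    W=cloud(d,ci)
    for q in ['plate','foot','foot_bar','cell1','cap','scraper','mat','chip1','can','carton','wrench']:
        for r in arm.spot_in(n,q):
            c,w=[int(round(x)) for x in r['position']]
            print(q,round(r['score'],2),c,w,W[min(w,383),min(c,511)].round(0))
E
```

```text
pics
{'clock': 0.0, 'joints': array([ 1.52461575e+00,  3.85550525e-01,  6.60759353e-03, -5.14911275e-04,
       -1.19406241e+00, -2.58619610e-01]), 'joint_vel': array([ 4.43393232e-04, -6.50194186e-04, -2.18446265e-04,  6.34044559e-04,
       -1.45694316e-03,  2.13696409e-05]), 'joint_efforts': array([ 1.05952201e-04, -3.92287123e+01,  1.88399506e+01,  4.18619201e+00,
       -4.74025263e-03, -1.14855283e-06]), 'position': array([187.35326967, 595.61540799, 230.21577322]), 'ee_rot': array([ 9.88394511e-01, -1.51904622e-01, -1.20847527e-04,  1.12365116e-03]), 'contact_force': array([ 0.05454032, -0.55069975,  0.6577291 ]), 'wrist_torque': array([ 0.00501864,  0.01337635, -0.00835451]), 'grasp_force': 0.0, 'gripper_width': 85.00291610441995}
scene {'fx': 475.0899488234105, 'fy': 475.0899488234105, 'cx': 261.6232563972026, 'cy': 189.6825595948646, 'extrinsics': array([[-8.23263728e-01,  4.11432437e-01, -3.91101244e-01,
         1.03161327e+03],
       [ 5.67547297e-01,  6.10246467e-01, -5.52710878e-01,
         5.23392660e+02],
       [ 1.12649690e-02, -6.76995272e-01, -7.35901149e-01,
 
[... 1512 characters left out ...]
51 211 [577. 203.  17.]
foot 0.71 213 200 [595.  46.  57.]
foot_bar 0.96 213 198 [600.  46.  57.]
cell1 0.92 348 149 [ 715. -286.   46.]
cell1 0.86 283 258 [ 454. -117.   60.]
cell1 0.79 283 196 [ 601. -122.   60.]
cell1 0.75 347 193 [ 604. -276.   60.]
cell1 0.66 391 178 [ 640. -388.   48.]
cap 0.82 337 255 [ 457. -247.   49.]
cap 0.68 395 242 [ 485. -403.    3.]
scraper 0.97 407 243 [ 481. -411.   62.]
mat 0.67 395 243 [ 483. -402.    4.]
mat 0.35 280 260 [ 449. -110.   59.]
chip1 0.48 132 232 [526. 249.  21.]
chip1 0.47 167 199 [605. 163.  22.]
chip1 0.25 144 288 [388. 223.   4.]
can 0.64 280 197 [ 600. -115.   46.]
can 0.57 282 129 [ 759. -123.   83.]
wrench 0.92 147 287 [391. 215.   8.]
```

View pics/top0.png

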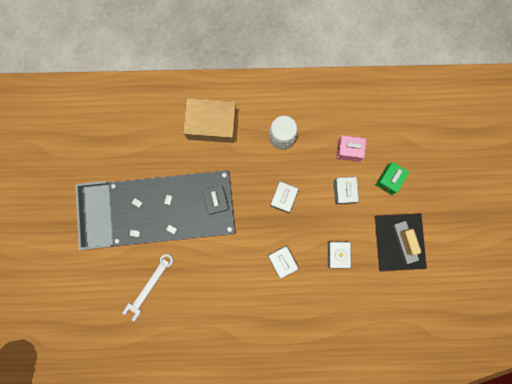

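View pics/scene0.png

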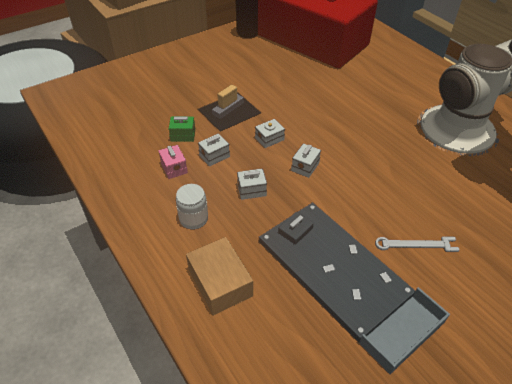

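The top view shows three aluminium sections at (285,196), (347,190) and (283,262). The look-alikes are pink at (352,148) and green at (393,178). The cap is at (340,255), the scraper on its mat at (407,243), and four chips are at (137,203), (168,200), (134,233) and (171,229). The white dots at the plate corners are bolts. Next I'll measure all of these, with one crop to confirm.

```bash
cat >> h.py <<'E'
def plane(uv,z,ci):
    E=np.array(ci['extrinsics']); uv=np.atleast_2d(uv).astype(float)
    r=np.c_[(uv[:,0]-ci['cx'])/ci['fx'],(uv[:,1]-ci['cy'])/ci['fy'],np.ones(len(uv))]@E[:3,:3].T
    t=(z-E[2,3])/r[:,2]; return E[:3,3]+r*t[:,None]
def rect(mask,z,ci):
    """world rect of mask's pixels on plane z: centre, (long,short), angle of long axis deg"""
    cs,_=cv2.findContours(mask.astype(np.uint8),cv2.RETR_EXTERNAL,cv2.CHAIN_APPROX_NONE)
    c=max(cs,key=len)[:,0]; P=plane(c,z,ci)[:,:2].astype(np.float32)
    (cx,cy),(a,b),t=cv2.minAreaRect(P)
    if a<b:a,b,t=b,a,t+90
    return round(cx,1),round(cy,1),round(a+2.2,1),round(b+2.2,1),round((t+90)%180-90,1)
def blobs(im,d,ci,lo,hi,amin=8):
    W=cloud(d,ci)[...,2]; m=((W>lo)&(W<hi)).astype(np.uint8)
    n,l,s,c=cv2.connectedComponentsWithStats(m)
    return [(l==i,c[i],s[i,4]) for i in range(1,n) if s[i,4]>=amin]
def survey(im,d,ci):
    out={}
    for m,c,a in blobs(im,d,ci,32,75,100):
        if a>700: continue
        W=cloud(d,ci)[...,2]; col=np.median(im[m],0).astype(int)
        z=np.median(W[m]); r=rect(m,z,ci)
        b=m&(W>z+7); rb=rect(b,60,ci) if b.sum()>5 else None
        print('px',c.round(0),'n',a,'bgr',col,'z',z.round(1),'rect',r,'bar',rb)
E
python3 - <<'E'
from h import *
f=np.load('top0.npz'); im,d=f['im'],f['d']; ci=arm.camera_info('top')
survey(im,d,ci)
W=f['W']
# plate corners: dark region
hsv=cv2.cvtColor(im,cv2.COLOR_BGR2HSV)
sub=np.zeros(im.shape[:2],bool); sub[160:255,70:240]=1
m=sub&(hsv[...,1]<90)
print('plate+tray',rect(cv2.morphologyEx(m.astype(np.uint8),cv2.MORPH_OPEN,np.ones((5,5))),20,ci))
m=sub&(im.min(-1)>130); m[:, :112]=0
n,l,s,c=cv2.connectedComponentsWithStats(m.astype(np.uint8))
for i in range(1,n): print('white',c[i].round(1),s[i,4],plane(c[i],25,ci)[0].round(0), rect(l==i,25,ci))
m=sub&(W[...,2]>32); m[:,:190]=0
print('foot',rect(m,40,ci)); m=m&(W[...,2]>48);print('bar',rect(m,55,ci))
crop=cv2.resize(im[120:290,260:440],None,fx=3.3,fy=3.3,interpolation=cv2.INTER_CUBIC); cv2.imwrite('pics/c1.png',crop)
E
```

```text
px [280. 141.] n 148 bgr [121 134 134] z 58.1 rect (740.9, -122.4, 68.4, 42.8, 79.7) bar (740.3, -122.1, 61.4, 22.9, 78.6)
px [352. 147.] n 541 bgr [199 177 238] z 46.1 rect (719.9, -294.8, 68.1, 54.8, 81.4) bar (721.1, -296.2, 36.5, 12.7, 81.4)
px [393. 178.] n 559 bgr [ 95 192  61] z 46.1 rect (640.8, -393.3, 69.7, 53.9, -33.8) bar (642.8, -395.9, 38.0, 12.4, -33.7)
px [346. 190.] n 560 bgr [223 233 227] z 46.2 rect (613.3, -277.1, 66.5, 54.6, 1.7) bar (613.9, -278.5, 36.3, 11.8, -2.8)
px [ 84. 190.] n 101 bgr [156 162 158] z 34.2 rect (634.5, 360.7, 93.5, 47.9, -46.9) bar None
px [284. 197.] n 537 bgr [226 236 231] z 45.9 rect (600.2, -124.4, 66.5, 52.4, -22.7) bar (601.3, -125.0, 37.2, 12.0, -23.4)
px [215. 200.] n 525 bgr [119 123 117] z 40.0 rect (598.5, 43.2, 64.3, 52.3, 13.0) bar (597.8, 42.8, 37.8, 12.0, 13.1)
px [410. 242.] n 352 bgr [132 193 222] z 67.4 rect (483.0, -416.0, 63.0, 35.3, 15.1) bar None
px [339. 255.] n 574 bgr [228 237 232] z 40.2 rect (457.1, -254.1, 64.2, 53.1, -1.5) bar (457.3, -251.8, 26.0, 12.6, 70.2)
px [283. 262.] n 567 bgr [232 242 236] z 45.9 rect (
[... 480 characters left out ...]
] 75 [603.  46.  25.] (603.4, 45.8, 40.3, 13.8, 12.1)
white [167.9 199.3] 66 [604. 160.  25.] (603.9, 159.8, 26.2, 18.5, -15.9)
white [136.5 202.3] 66 [598. 237.  25.] (598.2, 237.1, 27.0, 18.4, 55.2)
white [171.1 228.9] 69 [531. 152.  25.] (530.8, 152.1, 26.5, 18.4, 62.3)
white [229.2 228.8] 26 [527.  10.  25.] (528.0, 9.4, 14.5, 14.4, -0.9)
white [134.4 232.8] 65 [523. 241.  25.] (524.1, 241.2, 24.5, 19.2, 88.6)
white [112. 241.] 5 [505. 296.  25.] (504.8, 295.6, 11.9, 2.2, 0.9)
white [116.5 240.8] 25 [505. 285.  25.] (504.7, 285.1, 14.4, 13.9, 62.4)
white [166. 254.] 5 [470. 165.  25.] (470.0, 164.5, 11.9, 2.2, 88.5)
foot (598.5, 43.2, 64.2, 52.3, 13.0)
bar (598.4, 43.3, 38.0, 12.1, 13.1)
```

View pics/c1.png

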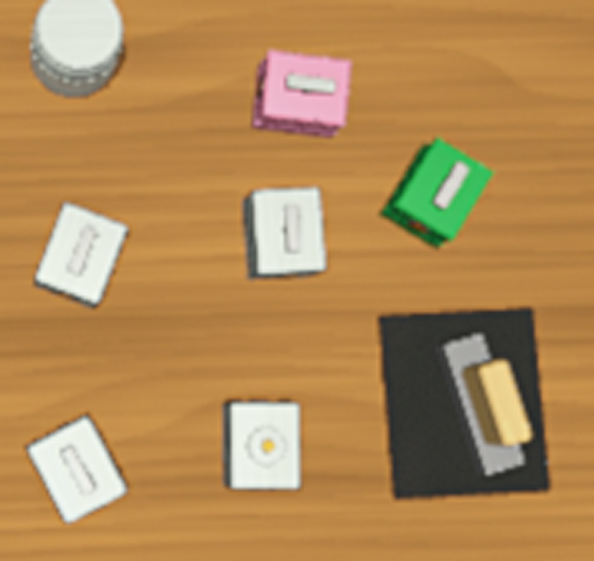

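Crop: the three white blocks with steel bars at (80,252), (290,232) and (78,470) are aluminium, so they fit the sections. Pink (310,90) and green (455,185) are look-alikes. The cap with the brass nipple is at (267,445), and the scraper is on its mat at (490,405).

```bash
cat >> h.py <<'E'
def plan(wps,st=None):
    """wps: (p,yaw) exact yaw (x axis angle, deg). prints one call entry per waypoint"""
    st=st or arm.read_state(); R0=R.from_quat(st['ee_rot']); p0=np.array(st['position'])
    a=R0.as_matrix()[:,0]; print('now',p0.round(1),'yaw',np.degrees(np.arctan2(a[1],a[0])).round(1),'t',round(st['clock'],1),'j6',np.degrees(st['joints'][5]).round(0))
    for p,y in wps:
        p=np.array(p,float); Rt=R.from_euler('z',y,degrees=True)*R.from_euler('x',180,degrees=True)
        sh=R0.inv().apply(p-p0); rv=(R0.inv()*Rt).as_rotvec()
        print(p,y,'->',[(sh/250).round(3).tolist(),(rv/np.pi).round(3).tolist()],'mm',np.linalg.norm(sh).round(0),'deg',np.degrees(np.linalg.norm(rv)).round(0),'rows',max(np.linalg.norm(sh)/50,np.degrees(np.linalg.norm(rv))/8.59).round(1))
        R0,p0=Rt,p
E
python3 - <<'E'
from h import *
f=np.load('top0.npz'); im,d=f['im'],f['d']; ci=arm.camera_info('top'); W=f['W']
sub=np.zeros(d.shape,bool); sub[205:280,370:435]=1
print('grip',rect(sub&(W[...,2]>58)&(W[...,2]<72),65,ci), np.median(W[sub&(W[...,2]>58)],0))
print('base',rect(sub&(W[...,2]>12),20,ci))
g=im.max(-1)
print('mat',rect(sub&((g<75)|(W[...,2]>12)),4,ci))
plan([((300,390,230),-15),((420,180,230),-10),((455,-60,220),0),((465,-250,200),8),((483,-414,120),14.5)])
E
```

```text
grip (483.5, -420.8, 61.8, 27.0, 15.9) [ 483.35408806 -420.08188587   68.44704892]
base (484.9, -427.2, 102.6, 47.4, 15.6)
mat (486.0, -414.7, 138.5, 118.8, 1.5)
now [187.5 596.2 231.3] yaw -17.5 t 1.2 j6 -15.0
[300. 390. 230.] -15 -> [[0.677, 0.652, 0.005], [-0.0, 0.0, -0.014]] mm 235.0 deg 2.0 rows 4.7
[420. 180. 230.] -10 -> [[0.681, 0.687, 0.0], [-0.0, 0.0, -0.028]] mm 242.0 deg 5.0 rows 4.8
[455. -60. 220.] 0 -> [[0.305, 0.921, 0.04], [0.0, 0.0, -0.056]] mm 243.0 deg 10.0 rows 4.9
[ 465. -250.  200.] 8 -> [[0.04, 0.76, 0.08], [0.0, 0.0, -0.044]] mm 191.0 deg 8.0 rows 3.8
[ 483. -414.  120.] 14.5 -> [[-0.02, 0.66, 0.32], [-0.0, 0.0, -0.036]] mm 183.0 deg 6.0 rows 3.7
```

>>> arm_command([
  [[0.677, 0.652, 0.005], [0, 0, -0.014]],
  [[0.677, 0.652, 0.005], [0, 0, -0.014]],
  [[0.677, 0.652, 0.005], [0, 0, -0.014]],
  [[0.677, 0.652, 0.005], [0, 0, -0.014]],
  [[0.677, 0.652, 0.005], [0, 0, -0.014]],
], grip=1)

```text
clock: 1.7
position: [300.8, 387.2, 230.3]
ee_rot: [0.991, -0.13, 0.0, -0.0]
contact_force: [0.6, 0.6, -0.3]
gripper_width: 85.2
grasp_force: 0.0
```

>>> arm_command([
  [[0.681, 0.687, 0], [0, 0, -0.028]],
  [[0.681, 0.687, 0], [0, 0, -0.028]],
  [[0.681, 0.687, 0], [0, 0, -0.028]],
  [[0.681, 0.687, 0], [0, 0, -0.028]],
  [[0.681, 0.687, 0], [0, 0, -0.028]],
])

```text
clock: 2.2
position: [421.0, 177.9, 230.5]
ee_rot: [0.996, -0.087, 0.0, -0.0]
contact_force: [0.9, -0.2, -0.7]
gripper_width: 85.6
grasp_force: 0.0
```

>>> arm_command([
  [[0.305, 0.921, 0.04], [0, 0, -0.056]],
  [[0.305, 0.921, 0.04], [0, 0, -0.056]],
  [[0.305, 0.921, 0.04], [0, 0, -0.056]],
  [[0.305, 0.921, 0.04], [0, 0, -0.056]],
  [[0.305, 0.921, 0.04], [0, 0, -0.056]],
])

```text
clock: 2.7
position: [455.8, -61.9, 220.5]
ee_rot: [1.0, 0.002, 0.001, -0.0]
contact_force: [1.2, 0.9, 0.9]
gripper_width: 85.8
grasp_force: 0.0
```

>>> arm_command([
  [[0.04, 0.76, 0.08], [0, 0, -0.044]],
  [[0.04, 0.76, 0.08], [0, 0, -0.044]],
  [[0.04, 0.76, 0.08], [0, 0, -0.044]],
  [[0.04, 0.76, 0.08], [0, 0, -0.044]],
  [[0.04, 0.76, 0.08], [0, 0, -0.044]],
])

```text
clock: 3.2
position: [465.8, -254.3, 198.9]
ee_rot: [0.998, 0.067, -0.001, 0.0]
contact_force: [-1.0, 0.7, 0.0]
gripper_width: 85.2
grasp_force: 0.0
```

>>> arm_command([
  [[-0.02, 0.66, 0.32], [0, 0, -0.036]],
  [[-0.02, 0.66, 0.32], [0, 0, -0.036]],
  [[-0.02, 0.66, 0.32], [0, 0, -0.036]],
  [[-0.02, 0.66, 0.32], [0, 0, -0.036]],
  [[-0.02, 0.66, 0.32], [0, 0, -0.036]],
])

```text
clock: 3.7
position: [483.4, -415.9, 116.6]
ee_rot: [0.992, 0.125, -0.002, -0.001]
contact_force: [-0.7, 0.3, -0.5]
gripper_width: 85.2
grasp_force: 0.0
```

```bash
python3 - <<'E'
from h import *
plan([((483.5,-419.5,30),15.5),((483.5,-419.5,130),15.5),((530,-200,200),12),((565,30,200),8),((609.5,123.2,80),4.7)])
E
```

```text
now [ 483.4 -415.9  116.6] yaw 14.4 t 3.7 j6 131.0
[ 483.5 -419.5   30. ] 15.5 -> [[-0.002, 0.015, 0.346], [-0.001, 0.001, -0.006]] mm 87.0 deg 1.0 rows 1.7
[ 483.5 -419.5  130. ] 15.5 -> [[-0.0, 0.0, -0.4], [0.0, 0.0, 0.0]] mm 100.0 deg 0.0 rows 2.0
[ 530. -200.  200.] 12 -> [[0.414, -0.796, -0.28], [-0.0, -0.0, 0.019]] mm 235.0 deg 4.0 rows 4.7
[565.  30. 200.] 8 -> [[0.328, -0.871, -0.0], [0.0, -0.0, 0.022]] mm 233.0 deg 4.0 rows 4.7
[609.5 123.2  80. ] 4.7 -> [[0.228, -0.344, 0.48], [-0.0, -0.0, 0.018]] mm 158.0 deg 3.0 rows 3.2
```

>>> arm_command([
  [[-0.002, 0.01, 0.2], [0, 0, -0.006]],
  [[-0.002, 0.015, 0.346], [0, 0, -0.006]],
  [[-0.002, 0.015, 0.346], [0, 0, -0.006]],
  [[-0.002, 0.015, 0.346], [0, 0, -0.006]],
])

```text
clock: 4.1
position: [485.8, -417.3, 34.5]
ee_rot: [0.991, 0.137, -0.0, 0.0]
contact_force: [0.3, -0.1, 0.7]
gripper_width: 85.5
grasp_force: 0.0
```

>>> arm_command([
  [[0, 0, 0], [0, 0, 0]],
  [[0, 0, 0], [0, 0, 0]],
  [[0, 0, 0], [0, 0, 0]],
  [[0, 0, 0], [0, 0, 0]],
  [[0, 0, 0], [0, 0, 0]],
], grip=0)

```text
clock: 4.6
position: [485.7, -418.1, 34.5]
ee_rot: [0.991, 0.136, 0.001, 0.001]
contact_force: [-0.5, 0.3, 3.3]
gripper_width: 21.5
grasp_force: 63.3
```

>>> arm_command([
  [[0, 0, 0], [0, 0, 0]],
  [[0, 0, 0], [0, 0, 0]],
  [[0, 0, 0], [0, 0, 0]],
  [[0, 0, 0], [0, 0, 0]],
  [[0, 0, 0], [0, 0, 0]],
])

```text
clock: 5.1
position: [485.7, -418.1, 34.6]
ee_rot: [0.991, 0.136, 0.001, 0.001]
contact_force: [-1.1, 0.7, 5.6]
gripper_width: 21.4
grasp_force: 63.4
```

```bash
python3 - <<'E'
from h import *
def P(u,v,z): return (round(584+u*.9966-v*.0819,1),round(152+u*.0819+v*.9966,1),z)
plan([((485.7,-418.1,160),15.5),((530,-200,200),12),((565,30,200),8),(P(23,-30,100),4.7),(P(23,-30,56),4.7),(P(23,30,51.5),4.7)])
print(P(23,-30,0),P(-24,-30,0))
E
```

```text
now [ 485.7 -418.1   34.6] yaw 15.7 t 5.1 j6 132.0
[ 485.7 -418.1  160. ] 15.5 -> [[0.001, 0.001, -0.502], [0.0, -0.0, 0.001]] mm 125.0 deg 0.0 rows 2.5
[ 530. -200.  200.] 12 -> [[0.404, -0.793, -0.16], [-0.0, -0.0, 0.019]] mm 226.0 deg 4.0 rows 4.5
[565.  30. 200.] 8 -> [[0.328, -0.871, -0.0], [0.0, -0.0, 0.022]] mm 233.0 deg 4.0 rows 4.7
[609.4 124.  100. ] 4.7 -> [[0.228, -0.348, 0.4], [-0.0, -0.0, 0.018]] mm 144.0 deg 3.0 rows 2.9
[609.4 124.   56. ] 4.7 -> [[0.0, -0.0, 0.176], [0.0, 0.0, 0.0]] mm 44.0 deg 0.0 rows 0.9
[604.5 183.8  51.5] 4.7 -> [[0.0, -0.24, 0.018], [0.0, 0.0, 0.0]] mm 60.0 deg 0.0 rows 1.2
(609.4, 124.0, 0) (562.5, 120.1, 0)
```

>>> arm_command([
  [[0, 0, -0.15], [0, 0, 0]],
  [[0, 0, -0.3], [0, 0, 0]],
  [[0, 0, -0.5], [0, 0, 0]],
])

```text
clock: 5.4
position: [483.1, -416.2, 156.3]
ee_rot: [0.991, 0.136, -0.003, -0.003]
contact_force: [0.4, -1.2, -1.2]
gripper_width: 21.3
grasp_force: 62.4
```

>>> arm_command([
  [[0.404, -0.793, -0.16], [0, 0, 0.019]],
  [[0.404, -0.793, -0.16], [0, 0, 0.019]],
  [[0.404, -0.793, -0.16], [0, 0, 0.019]],
  [[0.404, -0.793, -0.16], [0, 0, 0.019]],
  [[0.404, -0.793, -0.16], [0, 0, 0.019]],
])

```text
clock: 5.9
position: [528.7, -196.1, 198.3]
ee_rot: [0.994, 0.108, -0.0, -0.001]
contact_force: [1.2, -0.8, -1.7]
gripper_width: 21.0
grasp_force: 62.5
```

>>> arm_command([
  [[0.328, -0.871, 0], [0, 0, 0.022]],
  [[0.328, -0.871, 0], [0, 0, 0.022]],
  [[0.328, -0.871, 0], [0, 0, 0.022]],
  [[0.328, -0.871, 0], [0, 0, 0.022]],
  [[0.328, -0.871, 0], [0, 0, 0.022]],
])

```text
clock: 6.4
position: [562.1, 33.7, 197.4]
ee_rot: [0.997, 0.073, -0.001, -0.0]
contact_force: [0.3, -1.1, -2.4]
gripper_width: 21.5
grasp_force: 62.4
```

>>> arm_command([
  [[0.228, -0.348, 0.4], [0, 0, 0.018]],
  [[0.228, -0.348, 0.4], [0, 0, 0.018]],
  [[0.228, -0.348, 0.4], [0, 0, 0.018]],
  [[0.228, -0.348, 0.4], [0, 0, 0.018]],
  [[0.228, -0.348, 0.4], [0, 0, 0.018]],
])

```text
clock: 6.9
position: [605.6, 125.0, 96.4]
ee_rot: [0.999, 0.044, -0.002, 0.001]
contact_force: [-0.5, -0.5, -1.4]
gripper_width: 21.4
grasp_force: 62.4
```

>>> arm_command([
  [[0, 0, 0], [0, 0, 0]],
  [[0, 0, 0], [0, 0, 0]],
])

```text
clock: 7.1
position: [607.0, 124.2, 100.0]
ee_rot: [0.999, 0.043, 0.001, -0.0]
contact_force: [-1.0, 0.6, -2.3]
gripper_width: 21.3
grasp_force: 62.5
```

>>> arm_command([
  [[0.006, 0, 0.1], [0, 0, 0]],
  [[0.006, 0, 0.17], [0, 0, 0]],
  [[0.006, 0, 0.19], [0, 0, 0]],
  [[0.006, 0, 0.19], [0, 0, 0]],
])

```text
clock: 7.5
position: [608.5, 124.6, 52.1]
ee_rot: [0.999, 0.044, 0.001, -0.0]
contact_force: [0.6, -0.9, -1.0]
gripper_width: 21.2
grasp_force: 62.5
```

>>> arm_command([
  [[0, -0.04, 0.003], [0, 0, 0]],
  [[0, -0.09, 0.003], [0, 0, 0]],
  [[0, -0.14, 0.003], [0, 0, 0]],
  [[0, -0.19, 0.003], [0, 0, 0]],
  [[0, -0.24, 0.003], [0, 0, 0]],
])

```text
clock: 8.0
position: [603.1, 186.4, 50.7]
ee_rot: [0.999, 0.044, 0.0, -0.0]
contact_force: [0.2, -1.3, -0.7]
gripper_width: 21.4
grasp_force: 62.7
```

>>> arm_command([
  [[0, -0.05, 0], [0, 0, 0]],
  [[0, -0.1, 0], [0, 0, 0]],
  [[0, -0.15, 0], [0, 0, 0]],
  [[0, -0.2, 0], [0, 0, 0]],
  [[0, -0.25, 0], [0, 0, 0]],
])

```text
clock: 8.5
position: [597.6, 248.0, 50.6]
ee_rot: [0.999, 0.044, 0.0, 0.0]
contact_force: [0.3, -2.2, 1.6]
gripper_width: 21.3
grasp_force: 63.1
```

>>> arm_command([
  [[0, -0.05, 0], [0, 0, 0]],
  [[0, -0.1, 0], [0, 0, 0]],
  [[0, -0.15, 0], [0, 0, 0]],
  [[0, -0.19, 0], [0, 0, 0]],
  [[0, -0.23, 0], [0, 0, 0]],
])

```text
clock: 9.0
position: [592.5, 305.3, 50.6]
ee_rot: [0.999, 0.044, 0.0, 0.0]
contact_force: [0.6, -3.9, 4.2]
gripper_width: 21.1
grasp_force: 63.3
```

>>> arm_command([
  [[0, 0, 0], [0, 0, 0]],
  [[0, 0, 0], [0, 0, 0]],
])

```text
clock: 9.2
position: [592.6, 306.1, 50.6]
ee_rot: [0.999, 0.044, 0.001, -0.001]
contact_force: [-0.5, 1.6, 2.5]
gripper_width: 21.5
grasp_force: 63.2
```

```bash
python3 - <<'E'
from h import *
def P(u,v,z): return (round(584+u*.9966-v*.0819,1),round(152+u*.0819+v*.9966,1),z)
plan([])
s=arm.read_state()['position']; print('end v', (s[0]-584)*-.0819+(s[1]-152)*.9966,(s[0]-584)*.9966+(s[1]-152)*.0819)
plan([(P(23,145,90),4.7),(P(-24,-30,90),4.7),(P(-24,-30,51.5),4.7)])
im,d,ci=grab('scene','s1.png'); cv2.imwrite('pics/s1c.png',cv2.resize(im[180:370,240:460],None,fx=3,fy=3))
E
```

```text
now [592.6 306.1  50.6] yaw 5.1 t 9.2 j6 54.0
end v 152.90623738847754 21.211923473319345
now [592.6 306.1  50.6] yaw 5.1 t 9.2 j6 54.0
[595.  298.4  90. ] 4.7 -> [[0.007, 0.031, -0.158], [-0.001, -0.001, 0.002]] mm 40.0 deg 0.0 rows 0.8
[562.5 120.1  90. ] 4.7 -> [[-0.188, 0.7, 0.0], [0.0, 0.0, 0.0]] mm 181.0 deg 0.0 rows 3.6
[562.5 120.1  51.5] 4.7 -> [[0.0, -0.0, 0.154], [0.0, 0.0, 0.0]] mm 38.0 deg 0.0 rows 0.8
```

View pics/s1c.png

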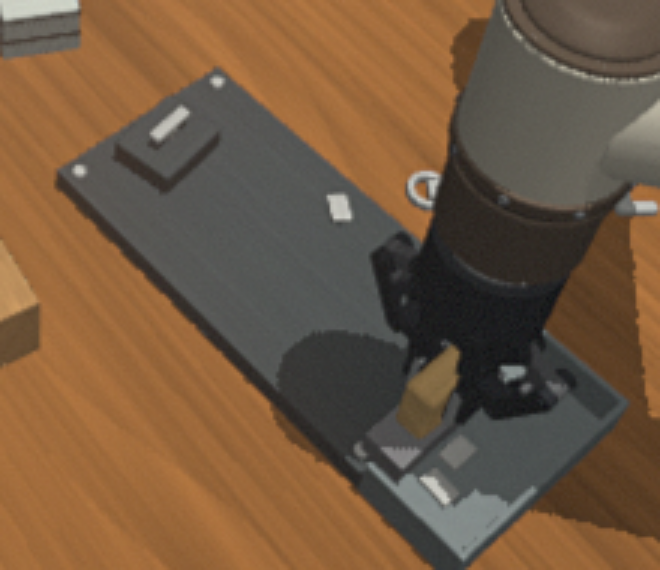

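Two chips are already in the tray at (438,487) and (458,450). Two are left at (340,208) and (512,372), for the second lane.

>>> arm_command([
  [[0.007, 0.02, -0.1], [0, 0, 0]],
  [[0.007, 0.031, -0.158], [0, 0, 0]],
  [[0.007, 0.031, -0.158], [0, 0, 0]],
])

```text
clock: 9.55
position: [595.8, 296.8, 91.7]
ee_rot: [0.999, 0.043, 0.001, -0.001]
contact_force: [0.3, 0.4, -1.3]
gripper_width: 21.1
grasp_force: 62.5
```

>>> arm_command([
  [[-0.188, 0.7, 0], [0, 0, 0]],
  [[-0.188, 0.7, 0], [0, 0, 0]],
  [[-0.188, 0.7, 0], [0, 0, 0]],
  [[-0.188, 0.7, 0], [0, 0, 0]],
  [[-0.188, 0.7, 0], [0, 0, 0]],
])

```text
clock: 10.05
position: [560.8, 114.1, 88.5]
ee_rot: [0.999, 0.041, -0.002, 0.001]
contact_force: [0.2, -0.4, -1.8]
gripper_width: 21.3
grasp_force: 62.6
```

>>> arm_command([
  [[0, 0, 0.1], [0, 0, 0]],
  [[0, 0, 0.15], [0, 0, 0]],
  [[0, 0, 0.156], [0, 0, 0]],
  [[0, 0, 0.156], [0, 0, 0]],
])

```text
clock: 10.45
position: [562.7, 118.6, 50.1]
ee_rot: [0.999, 0.044, -0.001, 0.001]
contact_force: [0.5, -0.8, 0.4]
gripper_width: 21.2
grasp_force: 63.7
```

```bash
python3 - <<'E'
from h import *
def P(u,v,z): return (round(584+u*.9966-v*.0819,1),round(152+u*.0819+v*.9966,1),z)
plan([(P(-24,-30,50.7),4.7)]+[(P(-24,151,50.7),4.7)])
E
```

```text
now [562.7 118.6  50.1] yaw 5.1 t 10.4 j6 67.0
[562.5 120.1  50.7] 4.7 -> [[-0.0, -0.006, -0.002], [0.0, 0.001, 0.002]] mm 2.0 deg 0.0 rows 0.0
[547.7 300.5  50.7] 4.7 -> [[0.0, -0.724, -0.0], [0.0, 0.0, 0.0]] mm 181.0 deg 0.0 rows 3.6
```

>>> arm_command([
  [[0, -0.04, -0.002], [0, 0, 0.002]],
  [[0, -0.09, -0.002], [0, 0, 0.002]],
  [[0, -0.14, -0.002], [0, 0, 0.002]],
  [[0, -0.19, -0.002], [0, 0, 0.002]],
  [[0, -0.24, -0.002], [0, 0, 0.002]],
])

```text
clock: 10.95
position: [557.9, 179.8, 51.2]
ee_rot: [0.999, 0.041, 0.0, -0.0]
contact_force: [-0.4, 0.1, -1.5]
gripper_width: 21.3
grasp_force: 63.5
```

>>> arm_command([
  [[0, -0.05, 0], [0, 0, 0]],
  [[0, -0.1, 0], [0, 0, 0]],
  [[0, -0.15, 0], [0, 0, 0]],
  [[0, -0.2, 0], [0, 0, 0]],
  [[0, -0.25, 0], [0, 0, 0]],
])

```text
clock: 11.45
position: [552.9, 241.5, 51.3]
ee_rot: [0.999, 0.041, -0.0, 0.0]
contact_force: [-0.6, -0.4, -1.9]
gripper_width: 21.2
grasp_force: 63.5
```

>>> arm_command([
  [[0, -0.05, 0], [0, 0, 0]],
  [[0, -0.1, 0], [0, 0, 0]],
  [[0, -0.15, 0], [0, 0, 0]],
  [[0, -0.19, 0], [0, 0, 0]],
  [[0, -0.24, 0], [0, 0, 0]],
])

```text
clock: 11.95
position: [550.2, 285.6, 52.2]
ee_rot: [0.999, 0.048, -0.003, 0.015]
contact_force: [29.6, -60.4, 6.3]
gripper_width: 21.2
grasp_force: 122.6
```

>>> arm_command([
  [[0, 0, 0], [0, 0, 0]],
  [[0, 0.03, -0.2], [0, 0, 0]],
  [[0, 0.1, -0.5], [0, 0, 0]],
  [[0, 0.1, -0.6], [0, 0, 0]],
])

```text
clock: 12.35
position: [550.1, 274.5, 200.3]
ee_rot: [0.999, 0.04, -0.001, 0.001]
contact_force: [0.3, 0.6, -2.4]
gripper_width: 21.2
grasp_force: 62.2
```

>>> arm_command([
  [[0, 0.8, 0], [0, 0, 0]],
  [[0, 0.8, 0], [0, 0, 0]],
  [[0, 0.8, 0], [0, 0, 0]],
  [[0, 0.8, 0], [0, 0, 0]],
  [[0, 0.8, 0], [0, 0, 0]],
])

```text
clock: 12.85
position: [566.0, 71.6, 199.2]
ee_rot: [0.999, 0.038, -0.001, 0.0]
contact_force: [-0.4, 0.0, -1.6]
gripper_width: 21.2
grasp_force: 62.2
```

```bash
python3 - <<'E'
from h import *
plan([((530,-100,200),8),((495,-310,180),5),((486,-414,100),1.5),((486,-414,36),1.5)])
im,d,ci=grab('scene'); np.savez('s2.npz',im=im,d=d); cv2.imwrite('pics/s2c.png',cv2.resize(im[180:370,240:460],None,fx=3,fy=3))
E
```

```text
now [566.   71.6 199.2] yaw 4.3 t 12.8 j6 71.0
[ 530. -100.  200.] 8 -> [[-0.195, 0.674, -0.002], [0.0, 0.0, -0.021]] mm 175.0 deg 4.0 rows 3.5
[ 495. -310.  180.] 5 -> [[-0.256, 0.812, 0.08], [-0.0, -0.0, 0.017]] mm 214.0 deg 3.0 rows 4.3
[ 486. -414.  100.] 1.5 -> [[-0.072, 0.411, 0.32], [0.0, -0.0, 0.019]] mm 132.0 deg 4.0 rows 2.6
[ 486. -414.   36.] 1.5 -> [[0.0, -0.0, 0.256], [0.0, 0.0, 0.0]] mm 64.0 deg 0.0 rows 1.3
```

View pics/s2c.png

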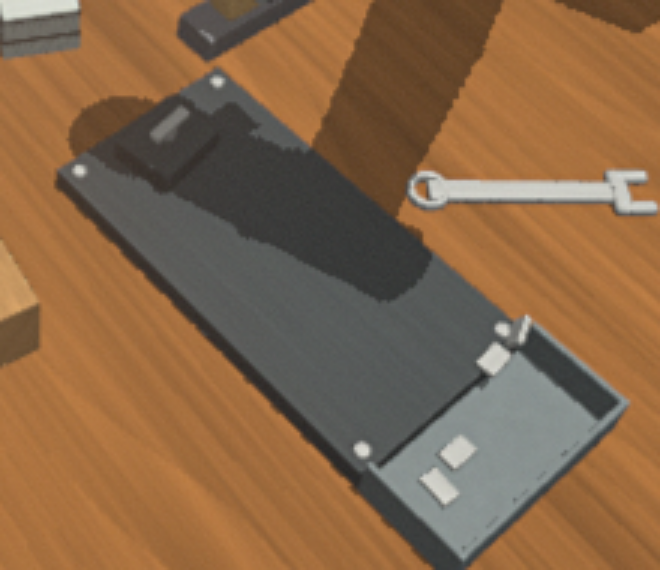

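Two chips lie in the tray at (458,452) and (438,487). One is at the plate edge at (493,358), and one is jammed upright against the tray's wall corner at (520,332). I'll measure these two.

```bash
python3 - <<'E'
from h import *
def uv(p): return (np.round((p[0]-584)*.9966+(p[1]-152)*.0819,1),np.round((p[0]-584)*-.0819+(p[1]-152)*.9966,1),np.round(p[2],1))
f=np.load('s2.npz'); W=cloud(f['d'],arm.camera_info('scene'))
for n,(x,y) in dict(edge=(493,358),jamtop=(523,322),jam=(518,335),bolt=(502,329),bolt2=(362,449),bolt3=(217,82),bolt4=(80,171),wallA=(530,320),wallC=(625,404),wallB=(370,470),wallD=(465,560),in1=(458,452),in2=(438,487),pe=(440,405),pe2=(480,372)).items():
    c,r=240+round(x/3),180+round(y/3); print(n,W[r,c].round(0),uv(W[r,c]))
im,d,ci=grab('top'); cv2.imwrite('pics/t2c.png',cv2.resize(im[165:260,65:245],None,fx=4.4,fy=4.4,interpolation=cv2.INTER_CUBIC))
Wt=cloud(d,ci)
m=np.zeros(d.shape,np.uint8); m[165:260,65:135]=(im[165:260,65:135].min(-1)>150)
n,l,s,c=cv2.connectedComponentsWithStats(m)
for i in range(1,n):
    if s[i,4]>8: print(c[i].round(0),s[i,4],[uv(Wt[l==i].mean(0))],'zmax',Wt[l==i][:,2].max())
E
```

```text
edge [529. 299.  24.] (np.float64(-42.3), np.float64(151.4), np.float64(23.9))
jamtop [498. 294.  32.] (np.float64(-73.6), np.float64(148.5), np.float64(31.8))
jam [510. 301.  34.] (np.float64(-61.6), np.float64(154.9), np.float64(34.2))
bolt [508. 288.  21.] (np.float64(-64.4), np.float64(141.7), np.float64(21.4))
bolt2 [641. 299.  20.] (np.float64(68.7), np.float64(141.8), np.float64(19.6))
bolt3 [529.  13.  22.] (np.float64(-66.0), np.float64(-133.6), np.float64(21.8))
bolt4 [662.  24.  18.] (np.float64(66.8), np.float64(-134.4), np.float64(18.3))
wallA [494. 297.  32.] (np.float64(-78.0), np.float64(152.3), np.float64(32.2))
wallC [491. 372.  33.] (np.float64(-74.7), np.float64(227.3), np.float64(32.7))
wallB [653. 314.  32.] (np.float64(82.0), np.float64(156.2), np.float64(31.7))
wallD [637. 384.  15.] (np.float64(71.5), np.float64(226.7), np.float64(14.9))
in1 [586. 331.   6.] (np.float64(16.4), np.float64(178.2), np.float64(6.1))
in2 [614. 340.   9.] (np.float64(45.1), np.float64(184.8), np.float64(9.2))
pe [579. 304.  20.] (np.float64(7.4), np.float64(152.1), np.float64(19.6))
pe2 [540. 301.  18.] (np.float64(-31.2), np.float64(152.3), np.float64(18.2))
[102. 207.] 2744 [(np.float64(nan), np.float64(nan), np.float64(nan))] zmax nan
[ 76. 218.] 75 [(np.float64(-63.0), np.float64(21.2), np.float64(534.9))] zmax 539.3950340116338
[ 70. 237.] 212 [(np.float64(nan), np.float64(nan), np.float64(nan))] zmax nan
[108. 243.] 59 [(np.float64(nan), np.float64(nan), np.float64(nan))] zmax nan
[116. 241.] 18 [(np.float64(-67.6), np.float64(140.2), np.float64(20.3))] zmax 24.97110601171039
```

View pics/t2c.png

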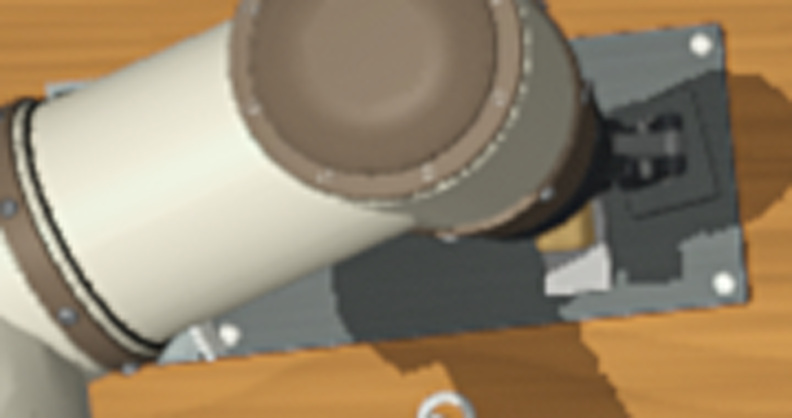

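```bash
python3 - <<'E'
from h import *
def P(u,v,z): return (round(584+u*.9966-v*.0819,1),round(152+u*.0819+v*.9966,1),z)
plan([(P(-32,80,120),-15.3)])
E
```

```text
now [566.6  75.3 199.2] yaw 4.5 t 12.9 j6 71.0
[545.6 229.1 120. ] -15.3 -> [[-0.035, -0.62, 0.317], [-0.0, -0.0, 0.11]] mm 174.0 deg 20.0 rows 3.5
```

>>> arm_command([
  [[-0.035, -0.62, 0.317], [0, 0, 0.11]],
  [[-0.035, -0.62, 0.317], [0, 0, 0.11]],
  [[-0.035, -0.62, 0.317], [0, 0, 0.11]],
  [[-0.035, -0.62, 0.317], [0, 0, 0.11]],
  [[-0.035, -0.62, 0.317], [0, 0, 0.11]],
])

```text
clock: 13.45
position: [543.2, 234.3, 117.3]
ee_rot: [0.992, -0.129, -0.001, 0.001]
contact_force: [-0.1, -0.6, -2.2]
gripper_width: 21.3
grasp_force: 62.2
```

```bash
python3 - <<'E'
from h import *
plan([])
im,d,ci=grab('wrist','w1.png'); im2,d2,ci2=grab('scene'); np.savez('w1.npz',im=im,d=d,E=ci['extrinsics'])
print({k:ci[k] for k in('fx','cx','cy')}); print(np.array(ci['extrinsics']).round(2))
o=np.hstack([cv2.resize(im,None,fx=.78,fy=.78),cv2.resize(im2[260:360,360:460],(400,300))]); cv2.imwrite('pics/w1o.png',o)
E
```

```text
now [543.2 234.3 117.3] yaw -14.8 t 13.4 j6 36.0
{'fx': 297.3186396354542, 'cx': 254.87647297836827, 'cy': 187.25719350043818}
[[-2.6000e-01 -9.2000e-01 -3.0000e-01  6.2017e+02]
 [-9.7000e-01  2.4000e-01  8.0000e-02  2.1173e+02]
 [ 0.0000e+00  3.1000e-01 -9.5000e-01  2.6059e+02]
 [ 0.0000e+00  0.0000e+00  0.0000e+00  1.0000e+00]]
```

View pics/w1o.png

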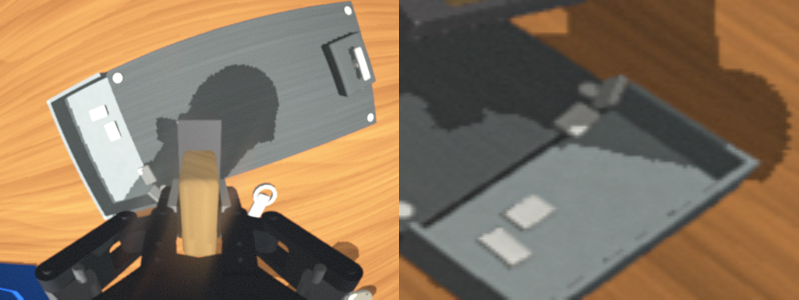

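The right half shows the jammed chip leaning on the near wall's end at (605,92), and the other flat at the plate's edge at (577,120). I'll push them with the scraper angled, so that both slide towards the middle.

```bash
python3 - <<'E'
from h import *
def P(u,v,z): return (round(584+u*.9966-v*.0819,1),round(152+u*.0819+v*.9966,1),z)
plan([(P(-31,88,75),-15.3),(P(-31,88,52.3),-15.3),(P(-31,113,52.3),-15.3),(P(-31,138,52.3),-15.3)])
E
```

```text
now [544.6 231.9 119.5] yaw -14.9 t 13.6 j6 36.0
[545.9 237.2  75. ] -15.3 -> [[-0.0, -0.022, 0.178], [0.0, 0.0, 0.002]] mm 45.0 deg 0.0 rows 0.9
[545.9 237.2  52.3] -15.3 -> [[0.0, -0.0, 0.091], [0.0, 0.0, 0.0]] mm 23.0 deg 0.0 rows 0.5
[543.9 262.1  52.3] -15.3 -> [[-0.034, -0.094, -0.0], [0.0, 0.0, 0.0]] mm 25.0 deg 0.0 rows 0.5
[541.8 287.   52.3] -15.3 -> [[-0.034, -0.094, -0.0], [0.0, 0.0, 0.0]] mm 25.0 deg 0.0 rows 0.5
```

>>> arm_command([
  [[0, -0.022, 0.12], [0, 0, 0.002]],
  [[0, -0.022, 0.2], [0, 0, 0.002]],
  [[0, -0.022, 0.265], [0, 0, 0.002]],
  [[0, -0.022, 0.269], [0, 0, 0.002]],
  [[0, -0.022, 0.269], [0, 0, 0.002]],
])

```text
clock: 14.05
position: [547.0, 235.1, 53.2]
ee_rot: [0.991, -0.135, 0.0, -0.0]
contact_force: [0.9, 0.5, -2.3]
gripper_width: 21.4
grasp_force: 62.5
```

>>> arm_command([
  [[-0.007, -0.018, 0], [0, 0, 0]],
  [[-0.014, -0.037, 0], [0, 0, 0]],
  [[-0.021, -0.055, 0], [0, 0, 0]],
  [[-0.028, -0.075, 0], [0, 0, 0]],
  [[-0.034, -0.094, 0], [0, 0, 0]],
])

```text
clock: 14.55
position: [544.5, 261.0, 52.7]
ee_rot: [0.991, -0.135, 0.0, -0.0]
contact_force: [-0.3, -0.8, -1.4]
gripper_width: 21.3
grasp_force: 62.5
```

>>> arm_command([
  [[-0.005, -0.014, 0], [0, 0, 0]],
  [[-0.01, -0.027, 0], [0, 0, 0]],
  [[-0.015, -0.04, 0], [0, 0, 0]],
])

```text
clock: 14.85
position: [545.8, 271.1, 53.2]
ee_rot: [0.991, -0.134, 0.002, -0.0]
contact_force: [7.9, -4.0, -3.2]
gripper_width: 21.3
grasp_force: 62.3
```

```bash
python3 - <<'E'
from h import *
plan([])
im2,d2,ci2=grab('scene'); cv2.imwrite('pics/s3.png',cv2.resize(im2[250:350,340:460],(720,600),interpolation=cv2.INTER_CUBIC))
print(arm.read_state()['contact_force'])
E
```

```text
now [545.8 271.1  53.2] yaw -15.4 t 14.8 j6 33.0
[ 5.81397218 -3.44523348 -2.78989063]
```

View pics/s3.png

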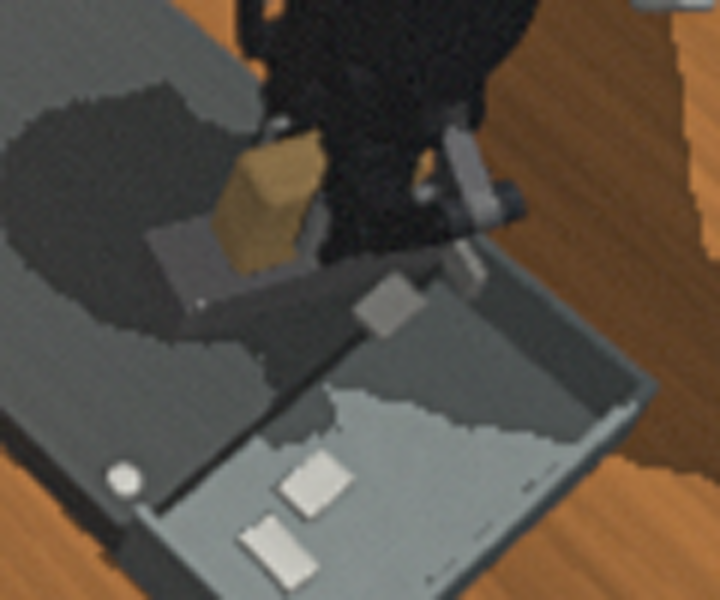

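The wall chip at (465,268) is now pinched between the scraper's corner and the wall, and the other is at (390,305), half over the edge. I'll ease 4 mm inward and push on.

>>> arm_command([
  [[0.01, 0.008, 0], [0, 0, 0]],
  [[0.02, 0.006, 0], [0, 0, 0]],
  [[0.014, -0.012, 0], [0, 0, 0]],
  [[0.008, -0.03, 0], [0, 0, 0]],
  [[0.002, -0.05, 0], [0, 0, 0]],
])

```text
clock: 15.4
position: [547.4, 283.2, 52.7]
ee_rot: [0.991, -0.135, -0.0, 0.0]
contact_force: [0.1, -0.5, 0.6]
gripper_width: 21.3
grasp_force: 62.8
```

>>> arm_command([
  [[-0.007, -0.018, 0], [0, 0, 0]],
  [[-0.013, -0.036, 0], [0, 0, 0]],
  [[-0.019, -0.054, 0], [0, 0, 0]],
])

```text
clock: 15.7
position: [547.7, 296.9, 52.9]
ee_rot: [0.991, -0.134, 0.001, 0.0]
contact_force: [6.3, -6.6, -1.1]
gripper_width: 21.5
grasp_force: 62.5
```

```bash
python3 - <<'E'
from h import *
plan([]); s=arm.read_state()['position']; print('u,v', (s[0]-584)*.9966+(s[1]-152)*.0819,(s[0]-584)*-.0819+(s[1]-152)*.9966)
im2,d2,ci2=grab('scene'); cv2.imwrite('pics/s4.png',cv2.resize(im2[250:350,340:460],(720,600),interpolation=cv2.INTER_CUBIC))
E
```

```text
now [547.7 296.9  52.9] yaw -15.4 t 15.7 j6 31.0
u,v -24.29857874278945 147.4227654919085
```

View pics/s4.png

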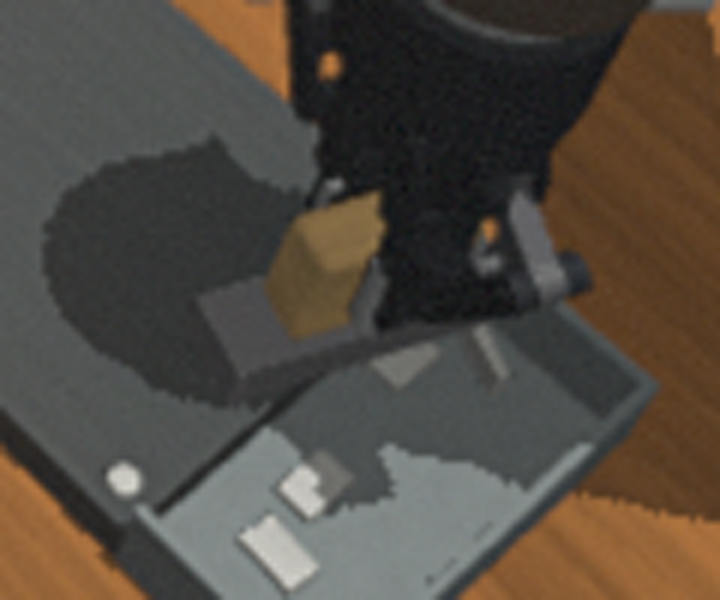

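Both last chips are now past the plate edge at (405,360) and (490,355). I'll back off and look.

>>> arm_command([
  [[0.02, 0.05, -0.02], [0, 0, 0]],
  [[0.03, 0.1, -0.2], [0, 0, 0]],
  [[0.04, 0.2, -0.4], [0, 0, 0]],
  [[0.04, 0.3, -0.5], [0, 0, 0]],
  [[0.04, 0.3, -0.55], [0, 0, 0]],
])

```text
clock: 16.25
position: [535.9, 220.0, 194.1]
ee_rot: [0.991, -0.136, 0.001, -0.002]
contact_force: [1.0, 1.5, -2.0]
gripper_width: 21.4
grasp_force: 62.4
```

>>> arm_command([
  [[0, 0.6, 0], [0, 0, 0]],
  [[0, 0.6, 0], [0, 0, 0]],
  [[0, 0.6, 0], [0, 0, 0]],
  [[0, 0.6, 0], [0, 0, 0]],
  [[0, 0.6, 0], [0, 0, 0]],
])

```text
clock: 16.75
position: [495.5, 76.7, 190.0]
ee_rot: [0.991, -0.136, -0.0, -0.0]
contact_force: [0.6, -0.2, -1.2]
gripper_width: 21.2
grasp_force: 62.5
```

```bash
python3 - <<'E'
from h import *
def uv(p): return (np.round((p[0]-584)*.9966+(p[1]-152)*.0819,1),np.round((p[0]-584)*-.0819+(p[1]-152)*.9966,1),np.round(p[2],1))
im2,d2,ci2=grab('scene'); cv2.imwrite('pics/s5.png',cv2.resize(im2[190:370,240:460],(733,600),interpolation=cv2.INTER_CUBIC))
np.savez('s5.npz',im=im2,d=d2)
W=cloud(d2,ci2); g=im2.min(-1); m=np.zeros(g.shape,np.uint8); m[250:370,330:460]=(g[250:370,330:460]>150)
n,l,s,c=cv2.connectedComponentsWithStats(m)
for i in range(1,n):
    if s[i,4]>4: print(c[i].round(0),s[i,4],uv(np.nanmedian(W[l==i],0)))
plan([((530,-80,200),-8),((495,-290,180),0),((486,-414,100),1.5),((486,-414,36),1.5)])
E
```

```text
[407. 289.] 16 (np.float64(-66.5), np.float64(140.9), np.float64(20.5))
[421. 308.] 25 (np.float64(-58.4), np.float64(182.5), np.float64(15.8))
[407. 309.] 67 (np.float64(-40.4), np.float64(165.2), np.float64(6.9))
[392. 330.] 76 (np.float64(16.3), np.float64(176.3), np.float64(7.0))
[360. 329.] 18 (np.float64(69.2), np.float64(140.4), np.float64(20.8))
[386. 341.] 79 (np.float64(42.8), np.float64(184.7), np.float64(7.5))
now [496.1  77.6 190. ] yaw -15.5 t 16.8 j6 47.0
[530. -80. 200.] -8 -> [[0.3, 0.571, -0.04], [-0.0, 0.0, -0.042]] mm 161.0 deg 8.0 rows 3.2
[ 495. -290.  180.] 0 -> [[-0.022, 0.851, 0.08], [0.0, 0.0, -0.044]] mm 214.0 deg 8.0 rows 4.3
[ 486. -414.  100.] 1.5 -> [[-0.036, 0.496, 0.32], [0.0, 0.0, -0.008]] mm 148.0 deg 2.0 rows 3.0
[ 486. -414.   36.] 1.5 -> [[0.0, -0.0, 0.256], [0.0, 0.0, 0.0]] mm 64.0 deg 0.0 rows 1.3
```

View pics/s5.png

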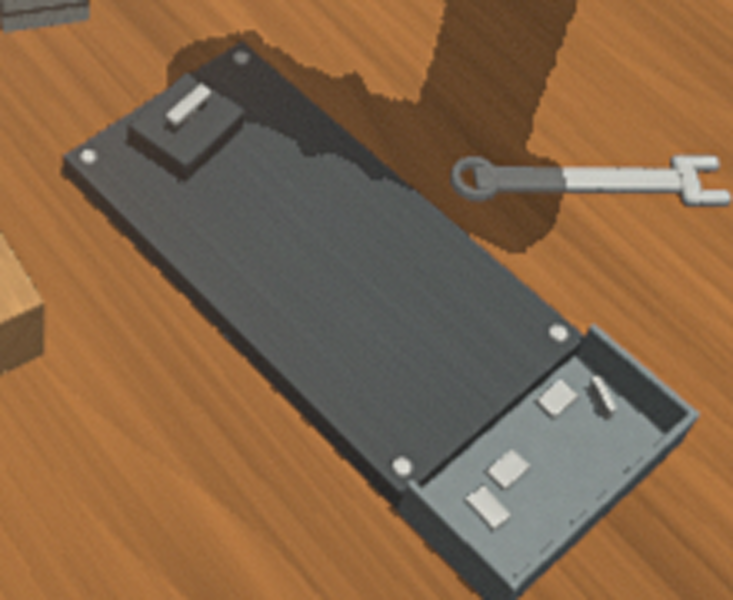

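All four chips are in the tray: (558,398), (602,392, on edge), (508,468) and (487,507). The plate is clear, so the scraper goes back to the mat.

>>> arm_command([
  [[0.3, 0.571, -0.04], [0, 0, -0.042]],
  [[0.3, 0.571, -0.04], [0, 0, -0.042]],
  [[0.3, 0.571, -0.04], [0, 0, -0.042]],
  [[0.3, 0.571, -0.04], [0, 0, -0.042]],
  [[0.3, 0.571, -0.04], [0, 0, -0.042]],
])

```text
clock: 17.3
position: [531.1, -80.8, 199.5]
ee_rot: [0.998, -0.07, -0.0, -0.0]
contact_force: [-0.5, 0.0, -2.7]
gripper_width: 21.4
grasp_force: 62.5
```

>>> arm_command([
  [[-0.022, 0.851, 0.08], [0, 0, -0.044]],
  [[-0.022, 0.851, 0.08], [0, 0, -0.044]],
  [[-0.022, 0.851, 0.08], [0, 0, -0.044]],
  [[-0.022, 0.851, 0.08], [0, 0, -0.044]],
  [[-0.022, 0.851, 0.08], [0, 0, -0.044]],
])

```text
clock: 17.8
position: [495.2, -291.5, 178.9]
ee_rot: [1.0, -0.001, -0.001, -0.0]
contact_force: [0.7, 0.1, -2.4]
gripper_width: 21.3
grasp_force: 62.5
```

>>> arm_command([
  [[-0.036, 0.496, 0.32], [0, 0, -0.008]],
  [[-0.036, 0.496, 0.32], [0, 0, -0.008]],
  [[-0.036, 0.496, 0.32], [0, 0, -0.008]],
  [[-0.036, 0.496, 0.32], [0, 0, -0.008]],
  [[-0.036, 0.496, 0.32], [0, 0, -0.008]],
])

```text
clock: 18.3
position: [486.9, -413.0, 98.4]
ee_rot: [1.0, 0.013, -0.001, -0.001]
contact_force: [0.5, 0.7, -1.3]
gripper_width: 21.3
grasp_force: 62.5
```

>>> arm_command([
  [[0, 0, 0], [0, 0, 0]],
  [[0, 0, 0], [0, 0, 0]],
])

```text
clock: 18.5
position: [488.0, -412.6, 101.5]
ee_rot: [1.0, 0.014, 0.001, 0.001]
contact_force: [0.1, -0.5, -1.0]
gripper_width: 21.4
grasp_force: 62.5
```

```bash
python3 - <<'E'
from h import *
plan([((486,-414,36),1.5)])
im,d,ci=grab('top'); survey(im,d,ci)
E
```

```text
now [ 488.  -412.6  101.5] yaw 1.6 t 18.5 j6 117.0
[ 486. -414.   36.] 1.5 -> [[-0.009, 0.005, 0.262], [0.0, -0.001, 0.0]] mm 66.0 deg 0.0 rows 1.3
px [280. 141.] n 143 bgr [121 133 133] z 57.8 rect (739.5, -120.8, 67.2, 38.2, 77.5) bar (742.4, -123.1, 63.8, 28.2, 79.4)
px [352. 147.] n 545 bgr [197 175 236] z 45.9 rect (719.5, -294.7, 68.1, 55.8, 81.3) bar (721.1, -296.2, 36.5, 12.7, 81.4)
px [341. 189.] n 269 bgr [154 163 158] z 45.8 rect (613.8, -266.3, 66.1, 34.3, -1.4) bar None
px [ 82. 197.] n 132 bgr [154 159 157] z 34.3 rect (611.9, 368.0, 123.8, 63.1, -31.0) bar None
px [284. 197.] n 537 bgr [225 235 230] z 45.9 rect (600.2, -124.4, 66.5, 52.4, -22.7) bar (600.9, -124.8, 36.3, 12.0, -23.4)
px [215. 200.] n 524 bgr [118 122 116] z 39.8 rect (598.4, 43.1, 64.8, 52.2, 13.3) bar (597.8, 42.8, 37.8, 12.0, 13.1)
px [338. 254.] n 494 bgr [156 165 160] z 40.3 rect (457.2, -253.4, 65.0, 50.5, -2.5) bar (460.0, -253.7, 24.0, 18.0, 54.7)
px [283. 262.] n 566 bgr [231 240 235] z 45.9 rect (444.1, -116.5, 66.7, 52.5, 26.3) bar (443.4, -116.8, 37.6, 11.7, 25.1)
```

>>> arm_command([
  [[-0.009, 0.005, 0.15], [0, 0, 0]],
  [[-0.009, 0.005, 0.22], [0, 0, 0]],
  [[-0.009, 0.005, 0.25], [0, 0, 0]],
  [[-0.009, 0.005, 0.265], [0, 0, 0]],
  [[-0.009, 0.005, 0.265], [0, 0, 0]],
])

```text
clock: 19.05
position: [484.9, -414.9, 35.9]
ee_rot: [1.0, 0.013, 0.0, 0.0]
contact_force: [-2.1, 1.7, 0.9]
gripper_width: 21.5
grasp_force: 63.0
```

>>> arm_command([
  [[0, 0, 0], [0, 0, 0]],
  [[0, 0, 0], [0, 0, 0]],
  [[0, 0, 0], [0, 0, 0]],
  [[0, 0, 0], [0, 0, 0]],
  [[0, 0, 0], [0, 0, 0]],
], grip=1)

```text
clock: 19.55
position: [484.4, -415.4, 34.0]
ee_rot: [1.0, 0.013, 0.0, 0.0]
contact_force: [-0.4, -0.2, 0.1]
gripper_width: 85.5
grasp_force: 0.0
```

>>> arm_command([
  [[0, 0, -0.2], [0, 0, 0]],
  [[0, 0, -0.4], [0, 0, 0]],
  [[0, 0, -0.6], [0, 0, 0]],
  [[0, 0, -0.6], [0, 0, 0]],
  [[0, 0, -0.6], [0, 0, 0]],
])

```text
clock: 20.05
position: [484.8, -415.4, 185.6]
ee_rot: [1.0, 0.012, 0.002, 0.001]
contact_force: [-0.9, -0.7, -1.4]
gripper_width: 85.3
grasp_force: 0.0
```

```bash
python3 - <<'E'
from h import *
plan([((550,-270,160),-10),((601,-125,130),-23.4),((601,-125,16),-23.4)])
E
```

```text
now [ 484.8 -415.4  185.6] yaw 1.4 t 20.1 j6 118.0
[ 550. -270.  160.] -10 -> [[0.275, -0.575, 0.103], [0.0, -0.001, 0.063]] mm 161.0 deg 11.0 rows 3.2
[ 601. -125.  130.] -23.4 -> [[0.1, -0.607, 0.12], [0.0, -0.0, 0.074]] mm 157.0 deg 13.0 rows 3.1
[ 601. -125.   16.] -23.4 -> [[-0.0, -0.0, 0.456], [0.0, 0.0, 0.0]] mm 114.0 deg 0.0 rows 2.3
```

>>> arm_command([
  [[0.275, -0.575, 0.103], [0, 0, 0.063]],
  [[0.275, -0.575, 0.103], [0, 0, 0.063]],
  [[0.275, -0.575, 0.103], [0, 0, 0.063]],
  [[0.275, -0.575, 0.103], [0, 0, 0.063]],
])

```text
clock: 20.45
position: [549.3, -265.8, 155.0]
ee_rot: [0.996, -0.084, -0.003, -0.001]
contact_force: [0.5, -0.9, -0.2]
gripper_width: 85.3
grasp_force: 0.0
```

>>> arm_command([
  [[0.1, -0.607, 0.12], [0, 0, 0.074]],
  [[0.1, -0.607, 0.12], [0, 0, 0.074]],
  [[0.1, -0.607, 0.12], [0, 0, 0.074]],
  [[0.1, -0.607, 0.12], [0, 0, 0.074]],
  [[0.1, -0.607, 0.12], [0, 0, 0.074]],
])

```text
clock: 20.95
position: [599.6, -123.4, 126.2]
ee_rot: [0.98, -0.2, -0.002, 0.0]
contact_force: [-1.1, 0.2, 0.1]
gripper_width: 85.6
grasp_force: 0.0
```

>>> arm_command([
  [[0, 0, 0], [0, 0, 0]],
  [[0, 0, 0], [0, 0, 0]],
])

```text
clock: 21.15
position: [599.6, -126.2, 128.0]
ee_rot: [0.979, -0.202, -0.0, 0.0]
contact_force: [0.0, 1.2, -0.2]
gripper_width: 85.2
grasp_force: 0.0
```

```bash
python3 - <<'E'
from h import *
plan([((601,-125,16),-23.4)])
im,d,ci=grab('wrist','w2.png'); np.savez('w2.npz',im=im,d=d,E=ci['extrinsics'])
def proj(p):
    E=np.array(ci['extrinsics']); c=E[:3,:3].T@(np.array(p)-E[:3,3]); th=np.arctan2(np.hypot(c[0],c[1]),c[2]); ph=np.arctan2(c[1],c[0])
    return ci['cx']+ci['fx']*th*np.cos(ph), ci['cy']+ci['fx']*th*np.sin(ph)
a=np.radians(-23.4); ex=np.array([np.cos(a),np.sin(a),0]); ey=np.array([-np.sin(a),np.cos(a),0])
def draw(c,z,hx,hy,col):
    q=[proj(np.array([c[0],c[1],z])+sx*hx*ex+sy*hy*ey) for sx,sy in((1,1),(1,-1),(-1,-1),(-1,1))]
    cv2.polylines(im,[np.round(np.array(q)*4).astype(int)],True,col,1,cv2.LINE_AA,2)
draw((601,-125),46,31,25,(0,0,255)); draw((601,-125),61,18,5,(255,0,0))
cv2.imwrite('pics/w2o.png',cv2.resize(im,(800,600),interpolation=cv2.INTER_CUBIC))
E
```

```text
now [ 599.6 -126.2  128. ] yaw -23.3 t 21.1 j6 63.0
[ 601. -125.   16.] -23.4 -> [[0.003, -0.007, 0.448], [0.0, 0.0, 0.0]] mm 112.0 deg 0.0 rows 2.2
```

View pics/w2o.png

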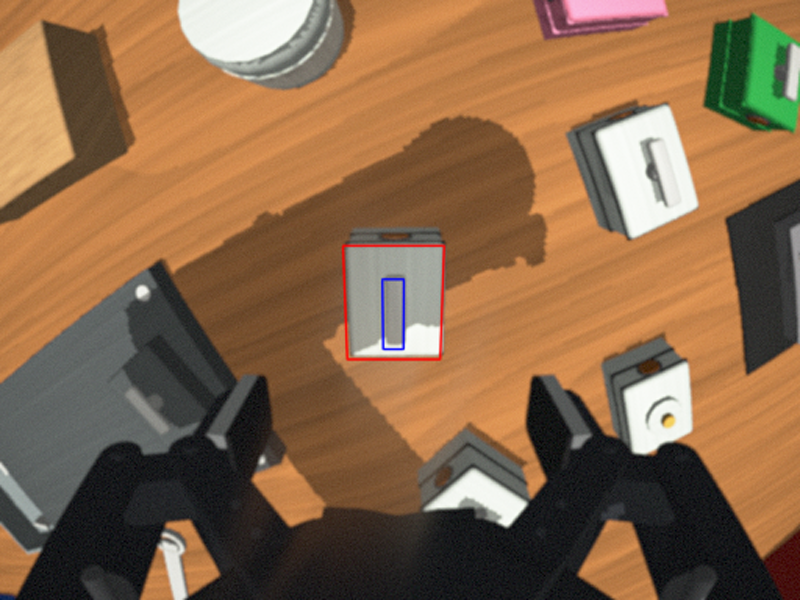

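The wrist view shows the predicted outline lying on the section to within about 1 mm at (393,300), so the estimates are good. Grasping.

>>> arm_command([
  [[0.003, -0.007, 0.2], [0, 0, 0]],
  [[0.003, -0.007, 0.35], [0, 0, 0]],
  [[0.003, -0.007, 0.448], [0, 0, 0]],
  [[0.003, -0.007, 0.448], [0, 0, 0]],
  [[0.003, -0.007, 0.448], [0, 0, 0]],
])

```text
clock: 21.7
position: [601.9, -124.4, 16.8]
ee_rot: [0.979, -0.202, 0.0, 0.0]
contact_force: [0.6, -0.6, -0.0]
gripper_width: 84.7
grasp_force: 0.0
```

>>> arm_command([
  [[0, 0, 0], [0, 0, 0]],
  [[0, 0, 0], [0, 0, 0]],
  [[0, 0, 0], [0, 0, 0]],
  [[0, 0, 0], [0, 0, 0]],
  [[0, 0, 0], [0, 0, 0]],
], grip=0)

```text
clock: 22.2
position: [602.7, -123.5, 18.2]
ee_rot: [0.98, -0.201, 0.002, -0.0]
contact_force: [-0.6, 0.1, 6.4]
gripper_width: 49.0
grasp_force: 64.9
```

>>> arm_command([
  [[0, 0, -0.2], [0, 0, 0]],
  [[0, 0, -0.4], [0, 0, 0]],
  [[0, 0, -0.48], [0, 0, 0]],
  [[0, 0, -0.48], [0, 0, 0]],
])

```text
clock: 22.6
position: [603.6, -123.2, 140.3]
ee_rot: [0.98, -0.201, 0.004, -0.001]
contact_force: [0.7, -0.3, -2.6]
gripper_width: 49.4
grasp_force: 64.1
```

```bash
python3 - <<'E'
from h import *
plan([((598,43,115),13.1),((598,43,62),13.1)])
E
```

```text
now [ 603.6 -123.2  140.3] yaw -23.2 t 22.6 j6 63.0
[598.  43. 115.] 13.1 -> [[-0.283, -0.602, 0.101], [-0.0, -0.003, -0.202]] mm 168.0 deg 36.0 rows 4.2
[598.  43.  62.] 13.1 -> [[0.0, -0.0, 0.212], [0.0, 0.0, 0.0]] mm 53.0 deg 0.0 rows 1.1
```

>>> arm_command([
  [[-0.28, -0.602, 0.06], [0, 0, -0.202]],
  [[-0.28, -0.602, 0.06], [0, 0, -0.202]],
  [[-0.28, -0.602, 0.06], [0, 0, -0.202]],
  [[-0.28, -0.602, 0.12], [0, 0, -0.202]],
  [[-0.28, -0.602, 0.16], [0, 0, -0.202]],
])

```text
clock: 23.1
position: [594.3, 45.3, 92.9]
ee_rot: [0.993, 0.118, -0.002, -0.0]
contact_force: [0.2, -0.7, -2.2]
gripper_width: 49.2
grasp_force: 64.0
```

>>> arm_command([
  [[0, 0, 0], [0, 0, 0]],
  [[0, 0, 0], [0, 0, 0]],
  [[0, 0, 0], [0, 0, 0]],
])

```text
clock: 23.4
position: [596.5, 42.0, 96.0]
ee_rot: [0.994, 0.114, -0.0, 0.0]
contact_force: [-0.7, -0.6, -2.7]
gripper_width: 49.0
grasp_force: 63.9
```

```bash
python3 - <<'E'
from h import *
plan([((598.9,43.2,80),13.1),((598.9,43.2,57),13.1)])
E
```

```text
now [596.5  42.   96. ] yaw 13.1 t 23.4 j6 84.0
[598.9  43.2  80. ] 13.1 -> [[0.01, -0.003, 0.064], [0.0, 0.0, -0.0]] mm 16.0 deg 0.0 rows 0.3
[598.9  43.2  57. ] 13.1 -> [[0.0, -0.0, 0.092], [0.0, 0.0, 0.0]] mm 23.0 deg 0.0 rows 0.5
```

>>> arm_command([
  [[0.01, -0.003, 0.04], [0, 0, 0]],
  [[0.01, -0.003, 0.064], [0, 0, 0]],
  [[0.01, -0.003, 0.064], [0, 0, 0]],
  [[0.01, -0.003, 0.084], [0, 0, 0]],
  [[0.01, -0.003, 0.1], [0, 0, 0]],
])

```text
clock: 23.9
position: [598.8, 43.8, 70.8]
ee_rot: [0.993, 0.114, 0.0, -0.0]
contact_force: [-0.9, -0.4, -2.9]
gripper_width: 48.7
grasp_force: 64.0
```

>>> arm_command([
  [[0, 0, 0.015], [0, 0, 0]],
  [[0, 0, 0.03], [0, 0, 0]],
  [[0, 0, 0.045], [0, 0, 0]],
  [[0, 0, 0.052], [0, 0, 0]],
  [[0, 0, 0.052], [0, 0, 0]],
])

```text
clock: 24.4
position: [598.9, 44.0, 58.3]
ee_rot: [0.993, 0.114, 0.0, -0.0]
contact_force: [-0.2, -0.4, -0.6]
gripper_width: 48.7
grasp_force: 64.0
```

Home at z 58.3 with no side force. Quarter turn clockwise.

>>> arm_command([
  [[0, 0, 0.002], [0, 0, 0.04]],
  [[0, 0, 0.002], [0, 0, 0.08]],
  [[0, 0, 0.002], [0, 0, 0.12]],
  [[0, 0, 0.002], [0, 0, 0.16]],
  [[0, 0, 0.002], [0, 0, 0.176]],
])

```text
clock: 24.9
position: [599.8, 44.0, 58.3]
ee_rot: [0.987, -0.163, 0.001, -0.0]
contact_force: [0.7, -0.1, -0.2]
gripper_width: 49.2
grasp_force: 64.2
```

>>> arm_command([
  [[0, 0, 0], [0, 0, 0.04]],
  [[0, 0, 0], [0, 0, 0.08]],
  [[0, 0, 0], [0, 0, 0.12]],
  [[0, 0, 0], [0, 0, 0.16]],
  [[0, 0, 0], [0, 0, 0.176]],
])

```text
clock: 25.4
position: [599.9, 44.0, 58.2]
ee_rot: [0.905, -0.426, 0.001, -0.001]
contact_force: [0.1, -0.5, -0.3]
gripper_width: 49.0
grasp_force: 64.2
```

>>> arm_command([
  [[0, 0, 0], [0, 0, 0.04]],
  [[0, 0, 0], [0, 0, 0.08]],
  [[0, 0, 0], [0, 0, 0.12]],
  [[0, 0, 0], [0, 0, 0.15]],
  [[0, 0, 0], [0, 0, 0.17]],
])

```text
clock: 25.9
position: [599.9, 43.9, 58.3]
ee_rot: [0.761, -0.649, 0.001, -0.001]
contact_force: [1.3, -1.0, 0.3]
gripper_width: 49.0
grasp_force: 64.2
```

>>> arm_command([
  [[0, 0, 0], [0, 0, 0.006]],
  [[0, 0, 0], [0, 0, 0.006]],
])

```text
clock: 26.1
position: [599.7, 44.0, 58.3]
ee_rot: [0.756, -0.655, 0.001, -0.001]
contact_force: [0.9, -0.4, 0.6]
gripper_width: 49.0
grasp_force: 64.2
```

```bash
python3 - <<'E'
from h import *
plan([]);s=arm.read_state();print(s['contact_force'].round(1),s['wrist_torque'].round(2))
E
```

```text
now [599.7  44.   58.3] yaw -81.8 t 26.1 j6 -11.0
[ 0.9 -0.4  0.6] [-0.21 -0.35  0.06]
```

Locked at 95° with no torque. Release, lift, and look for the next section.

>>> arm_command([
  [[0, 0, 0], [0, 0, 0]],
  [[0, 0, 0], [0, 0, 0]],
  [[0, 0, 0], [0, 0, 0]],
  [[0, 0, 0], [0, 0, 0]],
], grip=1)

```text
clock: 26.5
position: [598.7, 43.9, 57.6]
ee_rot: [0.755, -0.655, -0.0, 0.0]
contact_force: [0.5, -0.0, -0.5]
gripper_width: 85.5
grasp_force: 0.0
```

>>> arm_command([
  [[0, 0, -0.15], [0, 0, 0]],
  [[0, 0, -0.3], [0, 0, 0]],
  [[0, 0, -0.48], [0, 0, 0]],
  [[0, 0, -0.48], [0, 0, 0]],
])

```text
clock: 26.9
position: [602.8, 44.6, 185.2]
ee_rot: [0.756, -0.655, 0.005, -0.006]
contact_force: [0.2, -0.2, -0.1]
gripper_width: 85.6
grasp_force: 0.0
```

>>> arm_command([
  [[0, 0.95, 0], [0, 0, -0.22]],
  [[0, 0.95, 0], [0, 0, -0.22]],
  [[0, 0.95, 0], [0, 0, -0.22]],
  [[0, 0.95, 0], [0, 0, -0.22]],
  [[0, 0.95, 0], [0, 0, -0.22]],
])

```text
clock: 27.4
position: [360.6, 9.5, 177.1]
ee_rot: [0.933, -0.359, -0.0, 0.0]
contact_force: [0.4, 0.4, 0.3]
gripper_width: 85.5
grasp_force: 0.0
```

```bash
python3 - <<'E'
from h import *
im,d,ci=grab('top'); survey(im,d,ci)
W=cloud(d,ci)[...,2]; m=np.zeros(d.shape,bool); m[180:225,195:240]=W[180:225,195:240]>78
if m.sum()>5:
  print('col',rect(m,86,ci)); print('colbar',rect(m&(W>94),101,ci))
plan([((612,-278.5,150),-1)])
E
```

```text
px [281. 141.] n 146 bgr [128 139 138] z 57.7 rect (742.6, -124.8, 68.3, 41.4, 86.5) bar (738.9, -110.1, 42.6, 13.3, 61.5)
px [352. 147.] n 542 bgr [202 180 241] z 46.1 rect (719.5, -295.1, 67.3, 55.4, 81.3) bar (721.1, -296.2, 36.5, 12.7, 81.4)
px [393. 178.] n 555 bgr [ 97 195  63] z 46.1 rect (640.9, -393.6, 69.1, 53.8, -33.5) bar (643.1, -395.6, 38.0, 13.2, -33.7)
px [346. 190.] n 559 bgr [226 236 230] z 46.0 rect (613.4, -277.3, 66.5, 54.5, 1.1) bar (613.9, -278.5, 36.3, 11.8, -2.8)
px [216. 210.] n 111 bgr [100 105 100] z 40.8 rect (572.7, 41.7, 66.2, 15.5, -81.0) bar (575.1, 40.8, 64.6, 5.7, -82.4)
px [407. 243.] n 357 bgr [131 192 220] z 67.4 rect (482.6, -408.2, 61.4, 35.6, 1.2) bar None
px [339. 255.] n 572 bgr [231 240 235] z 40.2 rect (457.1, -254.1, 64.2, 53.0, -1.5) bar (457.5, -254.3, 24.7, 12.9, 8.8)
px [283. 262.] n 565 bgr [235 244 239] z 46.2 rect (444.1, -116.4, 66.7, 52.4, 26.3) bar (443.4, -116.8, 37.6, 11.7, 25.1)
col (599.2, 44.3, 65.4, 52.4, -81.9)
colbar (599.3, 44.6, 37.4, 12.1, -81.8)
now [355.1   7.8 176.4] yaw -42.0 t 27.4 j6 20.0
[ 612.  -278.5  150. ] -1 -> [[1.53, 0.163, 0.1], [0.001, 0.002, -0.228]] mm 386.0 deg 41.0 rows 7.7
```

```bash
cat >> h.py <<'E'
def wcloud(d,ci):
    v,u=np.mgrid[:d.shape[0],:d.shape[1]]; x=u-ci['cx'];y=v-ci['cy'];r=np.hypot(x,y)+1e-9;th=r/ci['fx']
    P=np.stack([np.tan(th)*x/r*d,np.tan(th)*y/r*d,d],-1); E=np.array(ci['extrinsics'])
    W=P@E[:3,:3].T+E[:3,3]; W[(d<=0)|(th>1.3)]=np.nan; return W
def wrect(c,lo,hi,rad=55,save=None):
    """top-face rectangle near c by the wrist camera, z in lo..hi"""
    im,d,ci=grab('wrist',save); W=wcloud(d,ci)
    m=(W[...,2]>lo)&(W[...,2]<hi)&(np.hypot(W[...,0]-c[0],W[...,1]-c[1])<rad)
    m=cv2.morphologyEx(m.astype(np.uint8),cv2.MORPH_OPEN,np.ones((3,3)))
    n,l,s,_=cv2.connectedComponentsWithStats(m)
    i=1+np.argmax(s[1:,4]); P=W[l==i][:,:2].astype(np.float32)
    (x,y),(a,b),t=cv2.minAreaRect(P)
    if a<b:a,b,t=b,a,t+90
    print('wrect',round(x,1),round(y,1),round(a,1),round(b,1),'ang',round((t+90)%180-90,1),'n',s[i,4],'z',np.median(W[l==i][:,2]).round(1))
E
python3 - <<'E'
from h import *
plan([((480,-130,180),-20),((613,-278,140),-1)])
E
```

```text
now [355.1   7.8 176.4] yaw -42.0 t 27.4 j6 20.0
[ 480. -130.  180.] -20 -> [[0.74, 0.075, -0.017], [0.001, 0.001, -0.122]] mm 186.0 deg 22.0 rows 3.7
[ 613. -278.  140.] -1 -> [[0.702, 0.374, 0.16], [0.0, 0.0, -0.106]] mm 203.0 deg 19.0 rows 4.1
```

>>> arm_command([
  [[0.74, 0.075, -0.017], [0, 0, -0.122]],
  [[0.74, 0.075, -0.017], [0, 0, -0.122]],
  [[0.74, 0.075, -0.017], [0, 0, -0.122]],
  [[0.74, 0.075, -0.017], [0, 0, -0.122]],
  [[0.74, 0.075, -0.017], [0, 0, -0.122]],
])

```text
clock: 27.95
position: [490.6, -130.7, 181.5]
ee_rot: [0.984, -0.178, 0.001, 0.0]
contact_force: [-0.1, 0.1, -0.4]
gripper_width: 85.4
grasp_force: 0.0
```

>>> arm_command([
  [[0.702, 0.374, 0.16], [0, 0, -0.106]],
  [[0.702, 0.374, 0.16], [0, 0, -0.106]],
  [[0.702, 0.374, 0.16], [0, 0, -0.106]],
  [[0.702, 0.374, 0.16], [0, 0, -0.106]],
  [[0.702, 0.374, 0.16], [0, 0, -0.106]],
])

```text
clock: 28.45
position: [621.2, -279.7, 137.2]
ee_rot: [1.0, -0.013, -0.002, -0.0]
contact_force: [-0.2, 1.9, -0.7]
gripper_width: 85.2
grasp_force: 0.0
```

>>> arm_command([
  [[0, 0, 0], [0, 0, 0]],
  [[0, 0, 0], [0, 0, 0]],
])

```text
clock: 28.65
position: [619.3, -275.8, 142.1]
ee_rot: [1.0, -0.011, -0.0, -0.0]
contact_force: [0.4, 0.4, 1.0]
gripper_width: 85.5
grasp_force: 0.0
```

```bash
python3 - <<'E'
from h import *
wrect((613,-278),42,50); wrect((613,-278),55,66)
plan([((613.7,-278.5,17),0)])
E
```

```text
wrect 614.4 -279.7 63.4 50.8 ang 1.8 n 3489 z 46.2
wrect 614.8 -279.9 35.5 10.0 ang 1.6 n 508 z 60.8
now [ 619.5 -275.4  143.2] yaw -1.2 t 28.8 j6 99.0
[ 613.7 -278.5   17. ] 0 -> [[-0.024, 0.013, 0.505], [0.0, -0.0, -0.007]] mm 126.0 deg 1.0 rows 2.5
```

>>> arm_command([
  [[-0.02, 0.017, 0.2], [0, 0, -0.016]],
  [[-0.02, 0.017, 0.38], [0, 0, -0.016]],
  [[-0.02, 0.017, 0.505], [0, 0, -0.016]],
  [[-0.02, 0.017, 0.505], [0, 0, -0.016]],
  [[-0.02, 0.017, 0.505], [0, 0, -0.016]],
])

```text
clock: 29.25
position: [615.5, -280.4, 17.3]
ee_rot: [1.0, 0.015, 0.001, 0.001]
contact_force: [0.2, -0.2, -0.3]
gripper_width: 86.0
grasp_force: 0.0
```

>>> arm_command([
  [[0, 0, 0], [0, 0, 0]],
  [[0, 0, 0], [0, 0, 0]],
  [[0, 0, 0], [0, 0, 0]],
  [[0, 0, 0], [0, 0, 0]],
  [[0, 0, 0], [0, 0, 0]],
], grip=0)

```text
clock: 29.75
position: [616.4, -280.9, 18.4]
ee_rot: [1.0, 0.014, 0.002, 0.001]
contact_force: [-0.4, 1.7, 5.3]
gripper_width: 48.9
grasp_force: 64.9
```

>>> arm_command([
  [[0, 0, -0.2], [0, 0, 0]],
  [[0, 0, -0.4], [0, 0, 0]],
  [[0, 0, -0.6], [0, 0, 0]],
  [[0, 0, -0.6], [0, 0, 0]],
])

```text
clock: 30.15
position: [619.2, -282.6, 175.7]
ee_rot: [1.0, 0.015, 0.008, 0.003]
contact_force: [1.4, 0.1, -1.6]
gripper_width: 49.2
grasp_force: 64.3
```

```bash
python3 - <<'E'
from h import *
plan([((595,-130,172),-38),((594,20,172),-75),((599.5,44.5,150),-81.9)])
E
```

```text
now [ 619.2 -282.6  175.7] yaw 1.7 t 30.1 j6 102.0
[ 595. -130.  172.] -38 -> [[-0.079, -0.613, 0.009], [0.0, -0.006, 0.22]] mm 155.0 deg 40.0 rows 4.6
[594.  20. 172.] -75 -> [[-0.373, -0.47, -0.0], [0.0, -0.0, 0.206]] mm 150.0 deg 37.0 rows 4.3
[599.5  44.5 150. ] -81.9 -> [[-0.089, -0.047, 0.088], [0.0, -0.0, 0.038]] mm 33.0 deg 7.0 rows 0.8
```

>>> arm_command([
  [[-0.079, -0.613, 0.009], [0, -0.004, 0.22]],
  [[-0.079, -0.613, 0.009], [0, -0.004, 0.22]],
  [[-0.079, -0.613, 0.009], [0, -0.004, 0.22]],
  [[-0.079, -0.613, 0.009], [0, -0.004, 0.22]],
  [[-0.079, -0.613, 0.009], [0, -0.004, 0.22]],
])

```text
clock: 30.65
position: [589.8, -125.6, 163.0]
ee_rot: [0.945, -0.326, -0.007, -0.0]
contact_force: [-0.0, -1.0, -2.8]
gripper_width: 48.8
grasp_force: 64.2
```

>>> arm_command([
  [[-0.373, -0.47, 0], [0, 0, 0.206]],
  [[-0.373, -0.47, 0], [0, 0, 0.206]],
  [[-0.373, -0.47, 0], [0, 0, 0.206]],
  [[-0.373, -0.47, 0], [0, 0, 0.206]],
  [[-0.373, -0.47, 0], [0, 0, 0.206]],
])

```text
clock: 31.15
position: [588.8, 24.2, 163.3]
ee_rot: [0.793, -0.61, -0.006, 0.002]
contact_force: [0.4, -0.3, -3.1]
gripper_width: 48.9
grasp_force: 64.2
```

>>> arm_command([
  [[-0.089, -0.047, 0.088], [0, 0, 0.038]],
  [[-0.089, -0.047, 0.088], [0, 0, 0.038]],
  [[-0.089, -0.047, 0.088], [0, 0, 0.038]],
  [[-0.089, -0.047, 0.088], [0, 0, 0.038]],
  [[-0.089, -0.047, 0.088], [0, 0, 0.038]],
])

```text
clock: 31.65
position: [595.1, 45.9, 142.6]
ee_rot: [0.755, -0.656, -0.005, 0.002]
contact_force: [0.3, 0.3, -3.0]
gripper_width: 49.1
grasp_force: 64.0
```

```bash
python3 - <<'E'
from h import *
plan([((599.7,42.9,123),-81.9),((599.7,42.9,104.4),-81.9)])
E
```

```text
now [595.1  45.9 142.6] yaw -81.9 t 31.6 j6 -11.0
[599.7  42.9 123. ] -81.9 -> [[0.015, -0.017, 0.078], [0.003, 0.002, -0.0]] mm 20.0 deg 1.0 rows 0.4
[599.7  42.9 104.4] -81.9 -> [[0.0, -0.0, 0.074], [0.0, 0.0, 0.0]] mm 19.0 deg 0.0 rows 0.4
```

>>> arm_command([
  [[0.015, -0.017, 0.06], [0.003, 0.002, 0]],
  [[0.015, -0.017, 0.075], [0.003, 0.002, 0]],
  [[0.015, -0.017, 0.075], [0.003, 0.002, 0]],
  [[0.015, -0.017, 0.075], [0.003, 0.002, 0]],
])

```text
clock: 32.05
position: [599.7, 43.2, 123.7]
ee_rot: [0.755, -0.655, -0.0, 0.001]
contact_force: [0.1, 0.3, -2.0]
gripper_width: 49.0
grasp_force: 64.1
```

```bash
python3 - <<'E'
from h import *
plan([((599.7,42.9,104.4),-81.9)])
E
```

```text
now [599.7  43.2 123.7] yaw -81.9 t 32.0 j6 -11.0
[599.7  42.9 104.4] -81.9 -> [[0.001, -0.0, 0.077], [0.0, -0.0, -0.0]] mm 19.0 deg 0.0 rows 0.4
```

>>> arm_command([
  [[0.001, 0, 0.02], [0, 0, 0]],
  [[0.001, 0, 0.035], [0, 0, 0]],
  [[0.001, 0, 0.05], [0, 0, 0]],
  [[0.001, 0, 0.065], [0, 0, 0]],
  [[0.001, 0, 0.077], [0, 0, 0]],
])

```text
clock: 32.55
position: [599.4, 43.1, 104.3]
ee_rot: [0.755, -0.655, -0.0, 0.001]
contact_force: [-6.0, 2.3, 13.6]
gripper_width: 49.0
grasp_force: 66.5
```

>>> arm_command([
  [[0, 0, 0.001], [0, 0, 0]],
  [[0, 0, 0.002], [0, 0, 0]],
])

```text
clock: 32.75
position: [599.4, 43.2, 104.3]
ee_rot: [0.755, -0.655, -0.0, 0.001]
contact_force: [-4.0, 1.3, 4.8]
gripper_width: 49.2
grasp_force: 65.0
```

Home at z 104.3 as predicted. Turning.

>>> arm_command([
  [[0, 0, 0], [0, 0, 0.04]],
  [[0, 0, 0], [0, 0, 0.08]],
  [[0, 0, 0], [0, 0, 0.12]],
  [[0, 0, 0], [0, 0, 0.16]],
  [[0, 0, 0], [0, 0, 0.176]],
])

```text
clock: 33.25
position: [600.8, 42.7, 104.4]
ee_rot: [-0.547, 0.837, -0.001, 0.0]
contact_force: [0.5, -3.3, 1.9]
gripper_width: 48.7
grasp_force: 64.8
```

>>> arm_command([
  [[0, 0, 0], [0, 0, 0.04]],
  [[0, 0, 0], [0, 0, 0.08]],
  [[0, 0, 0], [0, 0, 0.12]],
  [[0, 0, 0], [0, 0, 0.16]],
  [[0, 0, 0], [0, 0, 0.176]],
])

```text
clock: 33.75
position: [600.3, 42.6, 104.4]
ee_rot: [-0.297, 0.955, -0.001, -0.0]
contact_force: [0.1, -1.9, 1.7]
gripper_width: 49.1
grasp_force: 64.9
```

>>> arm_command([
  [[0, 0, 0], [0, 0, 0.04]],
  [[0, 0, 0], [0, 0, 0.08]],
  [[0, 0, 0], [0, 0, 0.12]],
  [[0, 0, 0], [0, 0, 0.15]],
  [[0, 0, 0], [0, 0, 0.17]],
])

```text
clock: 34.25
position: [599.7, 42.7, 104.4]
ee_rot: [-0.035, 0.999, -0.001, -0.0]
contact_force: [-1.8, -0.2, 4.6]
gripper_width: 48.6
grasp_force: 65.0
```

>>> arm_command([
  [[0, 0, 0], [0, 0, 0.006]],
  [[0, 0, 0], [0, 0, 0.006]],
])

```text
clock: 34.45
position: [599.8, 42.8, 104.4]
ee_rot: [-0.027, 1.0, -0.001, -0.0]
contact_force: [-2.6, -1.1, 5.4]
gripper_width: 49.0
grasp_force: 65.2
```

```bash
python3 - <<'E'
from h import *
plan([]);s=arm.read_state();print(s['contact_force'].round(1),s['wrist_torque'].round(2))
E
```

```text
now [599.8  42.8 104.4] yaw -176.9 t 34.5 j6 -106.0
[-2.6 -1.1  5.4] [-0.27  0.78  0.03]
```

>>> arm_command([
  [[0, 0, 0], [0, 0, 0]],
  [[0, 0, 0], [0, 0, 0]],
  [[0, 0, 0], [0, 0, 0]],
  [[0, 0, 0], [0, 0, 0]],
], grip=1)

```text
clock: 34.85
position: [599.5, 43.3, 103.1]
ee_rot: [-0.027, 1.0, -0.0, -0.001]
contact_force: [0.3, 0.3, 0.1]
gripper_width: 85.4
grasp_force: 0.0
```

>>> arm_command([
  [[0, 0, -0.15], [0, 0, 0]],
  [[0, 0, -0.3], [0, 0, 0]],
  [[0, 0, -0.4], [0, 0, 0]],
  [[0, 0, -0.4], [0, 0, 0]],
])

```text
clock: 35.25
position: [602.1, 43.8, 208.2]
ee_rot: [-0.027, 1.0, 0.0, 0.004]
contact_force: [-0.6, 0.5, -0.2]
gripper_width: 85.3
grasp_force: 0.0
```

```bash
python3 - <<'E'
from h import *
plan([((560,0,205),-137),((520,-40,190),-97),((485,-80,180),-57),((455,-105,170),-16),((443.5,-117,140),25.5)])
E
```

```text
now [602.1  43.8 208.2] yaw -176.9 t 35.2 j6 -107.0
[560.   0. 205.] -137 -> [[0.178, -0.166, 0.011], [-0.001, 0.002, -0.222]] mm 61.0 deg 40.0 rows 4.6
[520. -40. 190.] -97 -> [[0.226, -0.008, 0.06], [-0.0, 0.0, -0.222]] mm 59.0 deg 40.0 rows 4.7
[485. -80. 180.] -57 -> [[0.176, 0.119, 0.04], [-0.0, 0.0, -0.222]] mm 54.0 deg 40.0 rows 4.7
[ 455. -105.  170.] -16 -> [[0.019, 0.155, 0.04], [0.0, 0.0, -0.228]] mm 40.0 deg 41.0 rows 4.8
[ 443.5 -117.   140. ] 25.5 -> [[-0.031, 0.059, 0.12], [0.0, 0.0, -0.231]] mm 34.0 deg 42.0 rows 4.8
```

>>> arm_command([
  [[0.178, -0.166, 0.011], [0, 0.002, -0.222]],
  [[0.178, -0.166, 0.011], [0, 0.002, -0.222]],
  [[0.178, -0.166, 0.011], [0, 0.002, -0.222]],
  [[0.178, -0.166, 0.011], [0, 0.002, -0.222]],
  [[0.178, -0.166, 0.011], [0, 0.002, -0.222]],
])

```text
clock: 35.75
position: [556.8, -0.7, 199.8]
ee_rot: [-0.369, 0.93, -0.0, -0.005]
contact_force: [-0.1, -0.4, -0.1]
gripper_width: 85.2
grasp_force: 0.0
```

>>> arm_command([
  [[0.226, -0.008, 0.06], [0, 0, -0.222]],
  [[0.226, -0.008, 0.06], [0, 0, -0.222]],
  [[0.226, -0.008, 0.06], [0, 0, -0.222]],
  [[0.226, -0.008, 0.06], [0, 0, -0.222]],
  [[0.226, -0.008, 0.06], [0, 0, -0.222]],
])

```text
clock: 36.25
position: [516.8, -40.8, 185.3]
ee_rot: [-0.664, 0.748, 0.002, -0.004]
contact_force: [-0.5, 0.6, 0.4]
gripper_width: 85.3
grasp_force: 0.0
```

>>> arm_command([
  [[0.176, 0.119, 0.04], [0, 0, -0.222]],
  [[0.176, 0.119, 0.04], [0, 0, -0.222]],
  [[0.176, 0.119, 0.04], [0, 0, -0.222]],
  [[0.176, 0.119, 0.04], [0, 0, -0.222]],
  [[0.176, 0.119, 0.04], [0, 0, -0.222]],
])

```text
clock: 36.75
position: [481.8, -80.8, 175.8]
ee_rot: [0.88, -0.476, -0.003, 0.003]
contact_force: [1.2, 0.3, -0.7]
gripper_width: 85.2
grasp_force: 0.0
```

>>> arm_command([
  [[0.019, 0.155, 0.04], [0, 0, -0.228]],
  [[0.019, 0.155, 0.04], [0, 0, -0.228]],
  [[0.019, 0.155, 0.04], [0, 0, -0.228]],
  [[0.019, 0.155, 0.04], [0, 0, -0.228]],
  [[0.019, 0.155, 0.04], [0, 0, -0.228]],
])

```text
clock: 37.25
position: [451.8, -105.8, 166.1]
ee_rot: [0.991, -0.137, -0.004, 0.002]
contact_force: [-0.1, 1.0, -0.4]
gripper_width: 85.2
grasp_force: 0.0
```

>>> arm_command([
  [[-0.031, 0.059, 0.12], [0, 0, -0.231]],
  [[-0.031, 0.059, 0.12], [0, 0, -0.231]],
  [[-0.031, 0.059, 0.12], [0, 0, -0.231]],
  [[-0.031, 0.059, 0.12], [0, 0, -0.231]],
  [[-0.031, 0.059, 0.12], [0, 0, -0.231]],
])

```text
clock: 37.75
position: [440.0, -117.9, 136.2]
ee_rot: [0.975, 0.224, -0.005, 0.001]
contact_force: [0.4, 0.9, -1.0]
gripper_width: 85.3
grasp_force: 0.0
```

>>> arm_command([
  [[0, 0, 0], [0, 0, 0]],
  [[0, 0, 0], [0, 0, 0]],
  [[0, 0, 0], [0, 0, 0]],
])

```text
clock: 38.05
position: [440.4, -117.9, 136.7]
ee_rot: [0.975, 0.22, -0.004, 0.001]
contact_force: [-0.4, -0.4, 0.5]
gripper_width: 85.3
grasp_force: 0.0
```

```bash
python3 - <<'E'
from h import *
wrect((443.5,-117),42,50); wrect((443.5,-117),55,66)
im,d,ci=grab('top')
W=cloud(d,ci)[...,2]; m=np.zeros(d.shape,bool); m[180:225,195:245]=W[180:225,195:245]>122
if m.sum()>5:
  print('col',rect(m,132,ci)); print('colbar',rect(m&(W>140),147,ci))
plan([((443.4,-116.8,17),25.5)])
E
```

```text
wrect 443.4 -118.2 63.2 50.7 ang 26.3 n 3720 z 45.5
wrect 443.7 -117.8 35.5 9.5 ang 25.8 n 546 z 60.4
col (600.4, 42.7, 66.3, 52.6, 2.9)
colbar (601.3, 43.1, 35.3, 10.9, -0.6)
now [ 440.6 -117.9  136.9] yaw 25.5 t 38.2 j6 110.0
[ 443.4 -116.8   17. ] 25.5 -> [[0.016, 0.001, 0.48], [-0.0, 0.003, 0.0]] mm 120.0 deg 0.0 rows 2.4
```

>>> arm_command([
  [[0.01, 0.005, 0.2], [0, 0.003, -0.003]],
  [[0.01, 0.005, 0.38], [0, 0.003, -0.003]],
  [[0.01, 0.005, 0.48], [0, 0.003, -0.003]],
  [[0.01, 0.005, 0.48], [0, 0.003, -0.003]],
  [[0.01, 0.005, 0.48], [0, 0.003, -0.003]],
])

```text
clock: 38.7
position: [443.1, -118.4, 17.3]
ee_rot: [0.974, 0.226, 0.001, -0.0]
contact_force: [0.1, 1.4, -0.2]
gripper_width: 85.8
grasp_force: 0.0
```

>>> arm_command([
  [[0, 0, 0], [0, 0, 0]],
  [[0, 0, 0], [0, 0, 0]],
  [[0, 0, 0], [0, 0, 0]],
  [[0, 0, 0], [0, 0, 0]],
  [[0, 0, 0], [0, 0, 0]],
], grip=0)

```text
clock: 39.2
position: [443.7, -118.2, 18.7]
ee_rot: [0.974, 0.226, 0.002, 0.0]
contact_force: [-1.6, 1.1, 6.2]
gripper_width: 49.3
grasp_force: 63.3
```

```bash
python3 - <<'E'
from h import *
plan([((443.4,-116.8,217),24),((530,-20,220),10),((600,43,190),3.1)])
E
```

```text
now [ 443.7 -118.2   18.7] yaw 26.1 t 39.2 j6 111.0
[ 443.4 -116.8  217. ] 24 -> [[0.005, -0.005, -0.793], [0.0, -0.001, 0.012]] mm 198.0 deg 2.0 rows 4.0
[530. -20. 220.] 10 -> [[0.474, -0.213, -0.012], [0.0, -0.0, 0.078]] mm 130.0 deg 14.0 rows 2.6
[600.  43. 190.] 3.1 -> [[0.32, -0.2, 0.12], [0.0, -0.0, 0.038]] mm 99.0 deg 7.0 rows 2.0
```

>>> arm_command([
  [[0.005, -0.005, -0.2], [0, 0, 0.012]],
  [[0.005, -0.005, -0.4], [0, 0, 0.012]],
  [[0.005, -0.005, -0.6], [0, 0, 0.012]],
  [[0.005, -0.005, -0.793], [0, 0, 0.012]],
  [[0.005, -0.005, -0.793], [0, 0, 0.012]],
])

```text
clock: 39.7
position: [446.8, -117.1, 223.0]
ee_rot: [0.978, 0.208, 0.009, 0.002]
contact_force: [0.9, 0.7, -2.4]
gripper_width: 48.9
grasp_force: 64.7
```

>>> arm_command([
  [[0.474, -0.213, -0.012], [0, 0, 0.078]],
  [[0.474, -0.213, -0.012], [0, 0, 0.078]],
  [[0.474, -0.213, -0.012], [0, 0, 0.078]],
  [[0.474, -0.213, -0.012], [0, 0, 0.078]],
])

```text
clock: 40.1
position: [531.2, -17.5, 217.3]
ee_rot: [0.996, 0.088, 0.001, -0.001]
contact_force: [-0.8, -0.4, -3.1]
gripper_width: 48.8
grasp_force: 64.4
```

>>> arm_command([
  [[0.326, -0.2, 0.12], [0, 0, 0.038]],
  [[0.326, -0.2, 0.12], [0, 0, 0.038]],
  [[0.326, -0.2, 0.12], [0, 0, 0.038]],
  [[0.326, -0.2, 0.12], [0, 0, 0.038]],
  [[0.326, -0.2, 0.12], [0, 0, 0.038]],
])

```text
clock: 40.6
position: [600.2, 42.5, 188.2]
ee_rot: [1.0, 0.026, -0.0, -0.0]
contact_force: [-0.3, 0.9, -2.9]
gripper_width: 49.2
grasp_force: 64.4
```

```bash
python3 - <<'E'
from h import *
plan([((601.5,43,171),3.1)])
E
```

```text
now [600.2  42.5 188.2] yaw 3.0 t 40.6 j6 74.0
[601.5  43.  171. ] 3.1 -> [[0.005, -0.002, 0.069], [-0.0, 0.0, -0.0]] mm 17.0 deg 0.0 rows 0.3
```

>>> arm_command([
  [[0.005, -0.002, 0.05], [0, 0, 0]],
  [[0.005, -0.002, 0.069], [0, 0, 0]],
  [[0.005, -0.002, 0.069], [0, 0, 0]],
  [[0.005, -0.002, 0.085], [0, 0, 0]],
  [[0.005, -0.002, 0.1], [0, 0, 0]],
])

```text
clock: 41.1
position: [602.6, 43.7, 163.7]
ee_rot: [1.0, 0.027, 0.001, -0.0]
contact_force: [-0.6, -0.1, -3.2]
gripper_width: 49.2
grasp_force: 64.4
```

>>> arm_command([
  [[0, 0, 0.015], [0, 0, 0]],
  [[0, 0, 0.03], [0, 0, 0]],
  [[0, 0, 0.042], [0, 0, 0]],
  [[0, 0, 0.051], [0, 0, 0]],
  [[0, 0, 0.051], [0, 0, 0]],
])

```text
clock: 41.6
position: [602.7, 43.8, 150.9]
ee_rot: [1.0, 0.027, 0.001, -0.0]
contact_force: [0.0, -0.3, -2.3]
gripper_width: 48.9
grasp_force: 64.5
```

>>> arm_command([
  [[0, 0, 0.003], [0, 0, 0]],
  [[-0.002, 0.001, 0.003], [0, 0, 0]],
])

```text
clock: 41.8
position: [602.7, 43.7, 150.8]
ee_rot: [1.0, 0.027, 0.002, -0.001]
contact_force: [0.3, 1.7, -0.3]
gripper_width: 48.9
grasp_force: 65.0
```

>>> arm_command([
  [[0, 0, 0], [0, 0, 0.04]],
  [[0, 0, 0], [0, 0, 0.08]],
  [[0, 0, 0], [0, 0, 0.12]],
  [[0, 0, 0], [0, 0, 0.16]],
  [[0, 0, 0], [0, 0, 0.176]],
])

```text
clock: 42.3
position: [603.1, 43.5, 150.8]
ee_rot: [0.969, -0.249, 0.002, -0.001]
contact_force: [1.0, -0.6, -0.5]
gripper_width: 49.2
grasp_force: 64.8
```

>>> arm_command([
  [[0, 0, 0], [0, 0, 0.04]],
  [[0, 0, 0], [0, 0, 0.08]],
  [[0, 0, 0], [0, 0, 0.12]],
  [[0, 0, 0], [0, 0, 0.16]],
  [[0, 0, 0], [0, 0, 0.176]],
])

```text
clock: 42.8
position: [603.2, 43.4, 150.8]
ee_rot: [0.864, -0.504, 0.002, -0.001]
contact_force: [2.0, -0.3, -0.2]
gripper_width: 49.2
grasp_force: 64.7
```

>>> arm_command([
  [[0, 0, 0], [0, 0, 0.04]],
  [[0, 0, 0], [0, 0, 0.08]],
  [[0, 0, 0], [0, 0, 0.12]],
  [[0, 0, 0], [0, 0, 0.15]],
  [[0, 0, 0], [0, 0, 0.17]],
])

```text
clock: 43.3
position: [603.1, 43.3, 150.9]
ee_rot: [-0.701, 0.714, -0.001, 0.002]
contact_force: [1.2, -1.4, 0.9]
gripper_width: 49.2
grasp_force: 64.7
```

>>> arm_command([
  [[0, 0, 0], [0, 0, 0.006]],
  [[0, 0, 0], [0, 0, 0.006]],
])

```text
clock: 43.5
position: [602.9, 43.4, 150.9]
ee_rot: [-0.695, 0.719, -0.001, 0.001]
contact_force: [1.7, -0.3, 0.9]
gripper_width: 48.7
grasp_force: 64.8
```

```bash
python3 - <<'E'
from h import *
plan([]);s=arm.read_state();print(s['contact_force'].round(1),s['wrist_torque'].round(2))
E
```

```text
now [602.9  43.4 150.9] yaw -91.9 t 43.5 j6 -21.0
[ 1.7 -0.3  0.9] [-0.5  -0.35 -0.  ]
```

Third section locked at 95°. Release and go for the cap, with a look from above it.

>>> arm_command([
  [[0, 0, 0], [0, 0, 0]],
  [[0, 0, 0], [0, 0, 0]],
  [[0, 0, 0], [0, 0, 0]],
  [[0, 0, 0], [0, 0, 0]],
], grip=1)

```text
clock: 43.9
position: [601.9, 43.6, 149.9]
ee_rot: [-0.695, 0.719, -0.0, 0.001]
contact_force: [0.3, -1.1, 0.5]
gripper_width: 85.2
grasp_force: 0.0
```

>>> arm_command([
  [[0, 0, -0.15], [0, 0, 0]],
  [[0, 0, -0.3], [0, 0, 0]],
  [[0, 0, -0.4], [0, 0, 0]],
  [[0, 0, -0.4], [0, 0, 0]],
])

```text
clock: 44.3
position: [604.0, 43.8, 254.9]
ee_rot: [-0.695, 0.719, -0.003, 0.005]
contact_force: [0.4, -0.6, 0.7]
gripper_width: 85.2
grasp_force: 0.0
```

```bash
python3 - <<'E'
from h import *
plan([((550,-70,240),-50),((490,-190,190),-15),((457,-254,135),-1.5)])
E
```

```text
now [604.   43.8 254.9] yaw -91.9 t 44.3 j6 -21.0
[550. -70. 240.] -50 -> [[0.462, 0.201, 0.056], [-0.003, -0.0, -0.233]] mm 127.0 deg 42.0 rows 4.9
[ 490. -190.  190.] -15 -> [[0.213, 0.492, 0.2], [0.0, 0.0, -0.194]] mm 143.0 deg 35.0 rows 4.1
[ 457. -254.  135.] -1.5 -> [[-0.061, 0.281, 0.22], [0.0, 0.0, -0.075]] mm 91.0 deg 14.0 rows 1.8
```

>>> arm_command([
  [[0.462, 0.201, 0.056], [-0.003, 0, -0.233]],
  [[0.462, 0.201, 0.056], [-0.003, 0, -0.233]],
  [[0.462, 0.201, 0.056], [-0.003, 0, -0.233]],
  [[0.462, 0.201, 0.056], [-0.003, 0, -0.233]],
  [[0.462, 0.201, 0.056], [-0.003, 0, -0.233]],
])

```text
clock: 44.8
position: [546.6, -71.2, 235.0]
ee_rot: [0.907, -0.421, -0.004, 0.003]
contact_force: [-0.6, -0.0, -0.0]
gripper_width: 85.7
grasp_force: 0.0
```

>>> arm_command([
  [[0.213, 0.492, 0.2], [0, 0, -0.194]],
  [[0.213, 0.492, 0.2], [0, 0, -0.194]],
  [[0.213, 0.492, 0.2], [0, 0, -0.194]],
  [[0.213, 0.492, 0.2], [0, 0, -0.194]],
  [[0.213, 0.492, 0.2], [0, 0, -0.194]],
])

```text
clock: 45.3
position: [485.9, -191.1, 185.4]
ee_rot: [0.991, -0.132, -0.005, 0.002]
contact_force: [0.6, 0.2, 0.7]
gripper_width: 85.3
grasp_force: 0.0
```

>>> arm_command([
  [[-0.061, 0.281, 0.22], [0, 0, -0.075]],
  [[-0.061, 0.281, 0.22], [0, 0, -0.075]],
  [[-0.061, 0.281, 0.22], [0, 0, -0.075]],
  [[-0.061, 0.281, 0.22], [0, 0, -0.075]],
  [[-0.061, 0.281, 0.22], [0, 0, -0.075]],
])

```text
clock: 45.8
position: [455.2, -253.7, 132.9]
ee_rot: [1.0, -0.014, -0.003, 0.002]
contact_force: [-0.1, -0.0, 0.6]
gripper_width: 85.7
grasp_force: 0.0
```

```bash
python3 - <<'E'
from h import *
wrect((457,-254),36,44)
im,d,ci=grab('top')
W=cloud(d,ci)[...,2]; m=np.zeros(d.shape,bool); m[175:225,195:250]=W[175:225,195:250]>168
if m.sum()>5:
  print('col',rect(m,178,ci)); print('colbar',rect(m&(W>186),193,ci))
plan([((457,-254,17),-1)])
E
```

```text
wrect 457.2 -256.0 63.2 50.7 ang -1.8 n 3314 z 39.6
col (602.4, 41.0, 63.8, 53.3, 88.6)
colbar (602.4, 43.3, 37.5, 10.6, 88.6)
now [ 455.2 -253.5  133. ] yaw -1.6 t 45.9 j6 99.0
[ 457. -254.   17.] -1 -> [[0.01, 0.0, 0.464], [0.001, 0.002, -0.003]] mm 116.0 deg 1.0 rows 2.3
```

>>> arm_command([
  [[0.008, 0.01, 0.2], [0.001, 0.002, 0.001]],
  [[0.008, 0.01, 0.38], [0.001, 0.002, 0.001]],
  [[0.008, 0.01, 0.464], [0.001, 0.002, 0.001]],
  [[0.008, 0.01, 0.464], [0.001, 0.002, 0.001]],
  [[0.008, 0.01, 0.464], [0.001, 0.002, 0.001]],
])

```text
clock: 46.4
position: [456.3, -256.8, 16.9]
ee_rot: [1.0, -0.015, 0.0, 0.0]
contact_force: [0.1, -0.7, -0.4]
gripper_width: 85.4
grasp_force: 0.0
```

>>> arm_command([
  [[0, 0, 0], [0, 0, 0]],
  [[0, 0, 0], [0, 0, 0]],
  [[0, 0, 0], [0, 0, 0]],
  [[0, 0, 0], [0, 0, 0]],
  [[0, 0, 0], [0, 0, 0]],
], grip=0)

```text
clock: 46.9
position: [456.2, -257.2, 17.9]
ee_rot: [1.0, -0.016, 0.001, 0.0]
contact_force: [-0.3, 1.7, 5.8]
gripper_width: 49.0
grasp_force: 64.3
```

```bash
python3 - <<'E'
from h import *
plan([((457,-256,255),-1.8),((510,-130,265),-40),((575,10,265),-78),((602.6,43.4,240),-91.9)])
E
```

```text
now [ 456.2 -257.2   17.9] yaw -1.8 t 46.9 j6 100.0
[ 457. -256.  255.] -1.8 -> [[0.005, -0.004, -0.948], [0.0, -0.001, 0.0]] mm 237.0 deg 0.0 rows 4.7
[ 510. -130.  265.] -40 -> [[0.196, -0.51, -0.04], [0.0, -0.0, 0.212]] mm 137.0 deg 38.0 rows 4.4
[575.  10. 265.] -78 -> [[-0.161, -0.596, -0.0], [0.0, -0.0, 0.211]] mm 154.0 deg 38.0 rows 4.4
[602.6  43.4 240. ] -91.9 -> [[-0.108, -0.136, 0.1], [-0.0, -0.0, 0.077]] mm 50.0 deg 14.0 rows 1.6
```

>>> arm_command([
  [[0.005, -0.004, -0.2], [0, 0, 0]],
  [[0.005, -0.004, -0.4], [0, 0, 0]],
  [[0.005, -0.004, -0.6], [0, 0, 0]],
  [[0.005, -0.004, -0.8], [0, 0, 0]],
  [[0.005, -0.004, -0.948], [0, 0, 0]],
])

```text
clock: 47.4
position: [456.4, -256.2, 257.1]
ee_rot: [1.0, -0.016, 0.002, 0.0]
contact_force: [1.4, -0.4, -1.7]
gripper_width: 49.1
grasp_force: 64.1
```

>>> arm_command([
  [[0.196, -0.51, -0.04], [0, 0, 0.212]],
  [[0.196, -0.51, -0.04], [0, 0, 0.212]],
  [[0.196, -0.51, -0.04], [0, 0, 0.212]],
  [[0.196, -0.51, -0.04], [0, 0, 0.212]],
  [[0.196, -0.51, -0.04], [0, 0, 0.212]],
])

```text
clock: 47.9
position: [509.3, -128.5, 263.1]
ee_rot: [0.939, -0.343, -0.001, -0.001]
contact_force: [0.7, -0.6, -2.5]
gripper_width: 48.7
grasp_force: 64.1
```

>>> arm_command([
  [[-0.161, -0.596, 0], [0, 0, 0.211]],
  [[-0.161, -0.596, 0], [0, 0, 0.211]],
  [[-0.161, -0.596, 0], [0, 0, 0.211]],
  [[-0.161, -0.596, 0], [0, 0, 0.211]],
  [[-0.161, -0.596, 0], [0, 0, 0.211]],
])

```text
clock: 48.4
position: [574.3, 12.1, 262.4]
ee_rot: [0.777, -0.63, -0.001, 0.0]
contact_force: [-1.3, 0.3, -3.2]
gripper_width: 48.8
grasp_force: 64.1
```

>>> arm_command([
  [[-0.112, -0.136, 0.1], [0, 0, 0.077]],
  [[-0.112, -0.136, 0.1], [0, 0, 0.077]],
  [[-0.112, -0.136, 0.1], [0, 0, 0.077]],
  [[-0.112, -0.136, 0.1], [0, 0, 0.077]],
])

```text
clock: 48.8
position: [601.3, 44.1, 238.4]
ee_rot: [-0.697, 0.718, 0.001, -0.0]
contact_force: [0.5, 0.5, -2.2]
gripper_width: 48.7
grasp_force: 64.2
```

```bash
python3 - <<'E'
from h import *
plan([((602.6,44.4,216),-91.9)])
E
```

```text
now [601.3  44.1 238.4] yaw -91.7 t 48.8 j6 -21.0
[602.6  44.4 216. ] -91.9 -> [[-0.001, -0.005, 0.09], [0.0, 0.0, 0.001]] mm 22.0 deg 0.0 rows 0.4
```

>>> arm_command([
  [[-0.001, -0.005, 0.06], [0, 0, 0.001]],
  [[-0.001, -0.005, 0.09], [0, 0, 0.001]],
  [[-0.001, -0.005, 0.09], [0, 0, 0.001]],
  [[-0.001, -0.005, 0.105], [0, 0, 0.001]],
  [[-0.001, -0.005, 0.12], [0, 0, 0.001]],
])

```text
clock: 49.3
position: [603.2, 44.4, 208.7]
ee_rot: [-0.695, 0.719, 0.0, 0.001]
contact_force: [-0.3, 0.5, -2.4]
gripper_width: 49.0
grasp_force: 64.2
```

>>> arm_command([
  [[0, 0, 0.015], [0, 0, 0]],
  [[0, 0, 0.03], [0, 0, 0]],
  [[0, 0, 0.042], [0, 0, 0]],
  [[0, 0, 0.051], [0, 0, 0]],
  [[0, 0, 0.051], [0, 0, 0]],
])

```text
clock: 49.8
position: [603.0, 44.5, 196.0]
ee_rot: [-0.695, 0.719, 0.0, -0.0]
contact_force: [-1.9, -0.6, 0.6]
gripper_width: 48.9
grasp_force: 64.5
```

Home at z 196.0. Turning the cap.

>>> arm_command([
  [[0, 0, 0.001], [0, 0, 0.04]],
  [[0, 0, 0.001], [0, 0, 0.08]],
  [[0, 0, 0.001], [0, 0, 0.12]],
  [[0, 0, 0.001], [0, 0, 0.16]],
  [[0, 0, 0.001], [0, 0, 0.176]],
])

```text
clock: 50.3
position: [604.1, 44.4, 196.0]
ee_rot: [-0.471, 0.882, -0.0, 0.001]
contact_force: [0.9, -0.6, 0.5]
gripper_width: 49.0
grasp_force: 64.5
```

>>> arm_command([
  [[0, 0, 0], [0, 0, 0.04]],
  [[0, 0, 0], [0, 0, 0.08]],
  [[0, 0, 0], [0, 0, 0.12]],
  [[0, 0, 0], [0, 0, 0.16]],
  [[0, 0, 0], [0, 0, 0.176]],
])

```text
clock: 50.8
position: [604.1, 44.3, 196.0]
ee_rot: [-0.212, 0.977, -0.0, 0.001]
contact_force: [1.4, -1.0, 0.9]
gripper_width: 48.7
grasp_force: 64.5
```

>>> arm_command([
  [[0, 0, 0], [0, 0, 0.04]],
  [[0, 0, 0], [0, 0, 0.08]],
  [[0, 0, 0], [0, 0, 0.12]],
  [[0, 0, 0], [0, 0, 0.15]],
  [[0, 0, 0], [0, 0, 0.17]],
])

```text
clock: 51.3
position: [603.9, 44.2, 196.0]
ee_rot: [0.053, 0.999, 0.0, 0.001]
contact_force: [1.1, -0.4, -0.4]
gripper_width: 48.8
grasp_force: 64.6
```

>>> arm_command([
  [[0, 0, 0], [0, 0, 0.006]],
  [[0, 0, 0], [0, 0, 0.006]],
])

```text
clock: 51.5
position: [603.7, 44.3, 196.0]
ee_rot: [0.061, 0.998, 0.0, 0.001]
contact_force: [2.4, -1.0, 2.2]
gripper_width: 48.9
grasp_force: 64.7
```

>>> arm_command([
  [[0, 0, 0], [0, 0, 0]],
  [[0, 0, 0], [0, 0, 0]],
  [[0, 0, 0], [0, 0, 0]],
  [[0, 0, 0], [0, 0, 0]],
], grip=1)

```text
clock: 51.9
position: [602.7, 44.7, 194.9]
ee_rot: [0.061, 0.998, 0.0, -0.001]
contact_force: [0.6, -0.2, -0.0]
gripper_width: 85.3
grasp_force: 0.0
```

>>> arm_command([
  [[0, 0, -0.15], [0, 0, 0]],
  [[0, 0, -0.3], [0, 0, 0]],
  [[0, 0, -0.36], [0, 0, 0]],
  [[0, 0, -0.36], [0, 0, 0]],
])

```text
clock: 52.3
position: [604.2, 44.8, 288.3]
ee_rot: [0.061, 0.998, 0.001, 0.003]
contact_force: [0.2, -0.3, -0.6]
gripper_width: 85.5
grasp_force: 0.0
```

>>> arm_command([
  [[0.8, 0, 0], [0, 0, 0]],
  [[0.8, 0, 0], [0, 0, 0]],
  [[0.8, 0, 0], [0, 0, 0]],
  [[0.8, 0, 0], [0, 0, 0]],
  [[0.8, 0, 0], [0, 0, 0]],
])

```text
clock: 52.8
position: [398.5, 67.9, 284.0]
ee_rot: [0.06, 0.998, 0.0, -0.002]
contact_force: [0.7, -0.8, 0.2]
gripper_width: 85.7
grasp_force: 0.0
```

```bash
python3 - <<'E'
from h import *
plan([])
im,d,ci=grab('top','t9.png'); survey(im,d,ci)
W=cloud(d,ci)[...,2]; m=np.zeros(d.shape,bool); m[175:225,195:255]=W[175:225,195:255]>208
if m.sum()>5: print('cap',rect(m,218,ci))
sub=np.zeros(d.shape,bool); sub[205:280,370:435]=1
print('scr grip',rect(sub&(W>58)&(W<72),69,ci),'mat',rect(sub&((im.max(-1)<75)|(W>12)),4,ci))
im2,d2,c2=grab('scene','s9.png')
cv2.imwrite('pics/f.png',np.hstack([cv2.resize(im2,(400,300)),cv2.resize(im2[170:370,240:460],(400,364))[:300]]))
E
```

```text
now [398.5  67.9 284. ] yaw 173.1 t 52.8 j6 -130.0
px [280. 141.] n 145 bgr [124 137 140] z 56.5 rect (740.0, -120.8, 67.3, 38.5, 77.1) bar (741.6, -123.8, 63.8, 27.0, 81.7)
px [352. 147.] n 539 bgr [205 183 244] z 46.0 rect (719.9, -295.1, 67.6, 54.8, 81.4) bar (721.1, -296.2, 36.5, 12.7, 81.4)
px [393. 178.] n 555 bgr [100 198  65] z 46.0 rect (640.9, -393.3, 69.7, 54.1, -33.8) bar (642.8, -395.9, 38.0, 12.4, -33.7)
px [ 81. 211.] n 177 bgr [162 168 168] z 34.3 rect (568.1, 346.0, 162.4, 70.8, 3.5) bar None
px [407. 242.] n 358 bgr [132 195 224] z 67.7 rect (482.6, -408.2, 61.3, 35.5, 0.8) bar None
cap (600.1, 18.4, 60.2, 53.2, -6.6)
scr grip (482.7, -411.8, 61.5, 27.6, 2.7) mat (486.0, -414.8, 138.3, 118.7, 1.3)
```

View pics/s9.png

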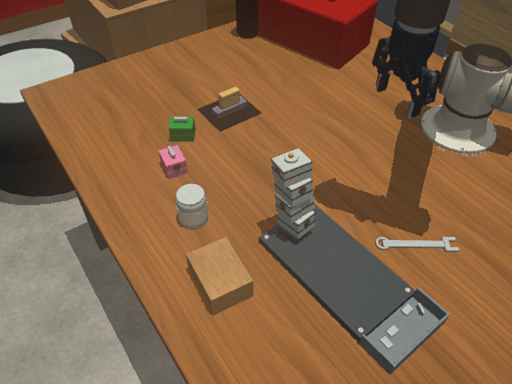

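The scene shows the full column at (295,195), the four chips in the tray, and the scraper on the mat. The top-view number for the cap looks odd, so I'll check it with depth.

```bash
python3 - <<'E'
from h import *
for n in('scene','top'):
    im,d,ci=grab(n); W=cloud(d,ci)
    k=(np.hypot(W[...,0]-600,W[...,1]-44)<60)
    for lo,hi in((213,222),(222,240),(165,205),(120,160),(70,110)):
        m=k&(W[...,2]>lo)&(W[...,2]<hi)
        if m.sum()>5:
            P=W[m]; print(n,lo,hi,m.sum(),'min',P.min(0).round(0),'max',P.max(0).round(0),'mean',P.mean(0).round(1), [round(float(x),1) for x in np.ravel(cv2.minAreaRect(P[:,:2].astype(np.float32))[0])], round(cv2.minAreaRect(P[:,:2].astype(np.float32))[2],1))
    if n=='scene': cv2.imwrite('pics/col.png',cv2.resize(im[140:250,250:340],None,fx=5.4,fy=5.4,interpolation=cv2.INTER_CUBIC))
E
```

```text
scene 213 222 510 min [578.  -4. 213.] max [642.  52. 222.] mean [611.9  28.3 218. ] [609.4, 23.2] 83.1
scene 222 240 117 min [585.  11. 222.] max [627.  49. 233.] mean [609.3  25.9 225.1] [602.7, 28.2] 77.3
scene 165 205 631 min [580.  -3. 165.] max [642.  65. 205.] mean [617.3  47.  185.4] [621.7, 40.8] 45.6
scene 120 160 526 min [572.   1. 120.] max [639.  66. 160.] mean [622.   46.9 140.4] [617.7, 45.4] 47.7
scene 70 110 506 min [572.  13.  70.] max [638.  76. 110.] mean [611.6  58.8  91.8] [615.1, 53.5] 54.2
top 213 222 623 min [572.   3. 213.] max [638.  60. 222.] mean [603.8  30.7 218.1] [604.3, 31.3] 83.2
top 222 240 147 min [576.  18. 222.] max [623.  55. 235.] mean [603.3  32.8 225.2] [597.1, 36.8] 74.2
top 165 205 147 min [571.   4. 166.] max [631.  67. 204.] mean [597.6  35.8 182. ] [600.6, 36.3] 86.8
top 120 160 91 min [571.   5. 120.] max [628.  69. 160.] mean [576.   38.2 132.6] [589.0, 26.1] 37.2
top 70 110 51 min [570.   8.  70.] max [604.  71. 110.] mean [578.5  37.5  90.6] [580.6, 37.4] 17.2
```

View pics/col.png

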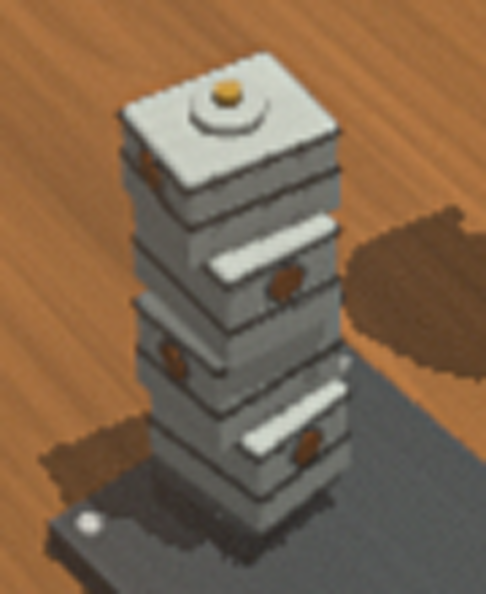

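>>> arm_command([
  [[0, 0, 0], [0, 0, 0]],
  [[0, 0, 0], [0, 0, 0]],
  [[0, 0, 0], [0, 0, 0]],
  [[0, 0, 0], [0, 0, 0]],
  [[0, 0, 0], [0, 0, 0]],
])

```text
clock: 53.5
position: [404.6, 68.9, 285.1]
ee_rot: [0.061, 0.998, 0.0, -0.001]
contact_force: [-1.1, 0.4, 0.3]
gripper_width: 85.5
grasp_force: 0.0
```

```bash
cat > col.py <<'E'
from h import *
for n in('scene','top','top'):
    im,d,ci=grab(n); W=cloud(d,ci)
    k=(np.hypot(W[...,0]-600,W[...,1]-44)<60)
    m=k&(W[...,2]>213)&(W[...,2]<222); P=W[m]; r=cv2.minAreaRect(P[:,:2].astype(np.float32)); A=np.c_[P[:,:2]-P[:,:2].mean(0),np.ones(len(P))]
    print(n,arm.read_state()['clock'],m.sum(),np.round(r[0],1),np.round(r[1],1),round(r[2],1),'tilt',np.linalg.lstsq(A,P[:,2],rcond=None)[0].round(3))
    if n=='scene': cv2.imwrite('pics/col2.png',cv2.resize(im[140:250,250:340],None,fx=5.4,fy=5.4,interpolation=cv2.INTER_CUBIC))
E
python3 col.py
```

```text
scene 53.55 557 [601.7  49.9] [52.1 64.1] 82.6 tilt [-6.00000e-03 -5.50000e-02  2.17853e+02]
top 53.6 625 [600.7  43.5] [50.3 64.5] 83.1 tilt [-0.00000e+00 -1.70000e-02  2.18006e+02]
top 53.65 628 [603.6  34. ] [50.8 63. ] 82.9 tilt [-7.00000e-03  2.80000e-02  2.17964e+02]
```

The column is rocking, either from a knock or from the release. I'll let time pass and watch it.

>>> arm_command([
  [[0, 0, 0], [0, 0, 0]],
  [[0, 0, 0], [0, 0, 0]],
  [[0, 0, 0], [0, 0, 0]],
  [[0, 0, 0], [0, 0, 0]],
  [[0, 0, 0], [0, 0, 0]],
])

```text
clock: 54.15
position: [404.4, 68.9, 285.3]
ee_rot: [0.061, 0.998, 0.0, -0.0]
contact_force: [-0.4, 0.2, 0.5]
gripper_width: 85.2
grasp_force: 0.0
```

>>> arm_command([
  [[0, 0, 0], [0, 0, 0]],
  [[0, 0, 0], [0, 0, 0]],
  [[0, 0, 0], [0, 0, 0]],
  [[0, 0, 0], [0, 0, 0]],
  [[0, 0, 0], [0, 0, 0]],
])

```text
clock: 54.65
position: [404.4, 68.9, 285.3]
ee_rot: [0.061, 0.998, 0.0, -0.001]
contact_force: [0.9, -0.1, -0.5]
gripper_width: 85.3
grasp_force: 0.0
```

>>> arm_command([
  [[0, 0, 0], [0, 0, 0]],
  [[0, 0, 0], [0, 0, 0]],
  [[0, 0, 0], [0, 0, 0]],
  [[0, 0, 0], [0, 0, 0]],
  [[0, 0, 0], [0, 0, 0]],
])

```text
clock: 55.15
position: [404.4, 69.0, 285.3]
ee_rot: [0.061, 0.998, 0.0, -0.001]
contact_force: [0.2, -1.0, -0.1]
gripper_width: 85.5
grasp_force: 0.0
```

>>> arm_command([
  [[0, 0, 0], [0, 0, 0]],
  [[0, 0, 0], [0, 0, 0]],
  [[0, 0, 0], [0, 0, 0]],
  [[0, 0, 0], [0, 0, 0]],
  [[0, 0, 0], [0, 0, 0]],
])

```text
clock: 55.65
position: [404.4, 68.9, 285.3]
ee_rot: [0.061, 0.998, 0.0, -0.001]
contact_force: [-0.5, -0.1, 0.2]
gripper_width: 85.4
grasp_force: 0.0
```

```bash
python3 col.py
```

```text
scene 55.7 541 [604.5  40. ] [51.6 63.1] 84.2 tilt [-9.00000e-03 -9.00000e-03  2.17022e+02]
top 55.75 643 [602.1  39.6] [50.8 64.1] 82.5 tilt [-2.00000e-03  1.00000e-03  2.17448e+02]
top 55.8 644 [602.2  39.6] [50.8 64.2] 82.9 tilt [-2.00000e-03  3.00000e-03  2.17358e+02]
```

```bash
python3 - <<'E'
from h import *
im,d,ci=grab('scene'); t,dt,ct=grab('top'); survey(t,dt,ct)
a=cv2.resize(im[140:250,250:340],(490,599),interpolation=cv2.INTER_CUBIC)
b=cv2.resize(t[205:280,370:435],(300,346)); b=np.vstack([b,cv2.resize(im[270:370,350:460],(300,253))])
cv2.imwrite('pics/fin.png',np.hstack([a,b]))
print(arm.read_state()['clock'])
E
```

```text
px [280. 141.] n 143 bgr [125 137 140] z 56.5 rect (739.6, -120.9, 67.3, 38.7, 77.5) bar (739.8, -115.2, 54.4, 18.1, 64.2)
px [352. 147.] n 541 bgr [205 184 245] z 45.9 rect (719.8, -294.9, 67.9, 55.1, 81.3) bar (721.1, -296.2, 36.5, 12.7, 81.4)
px [393. 178.] n 561 bgr [100 199  65] z 46.1 rect (641.2, -393.3, 69.2, 54.4, -33.8) bar (642.8, -395.9, 38.0, 12.4, -33.7)
px [ 85. 236.] n 121 bgr [165 169 162] z 34.5 rect (520.8, 360.7, 124.8, 61.6, 40.7) bar None
px [407. 243.] n 352 bgr [134 197 225] z 67.3 rect (482.6, -408.3, 61.4, 35.5, 1.4) bar None
55.9
```

View pics/fin.png

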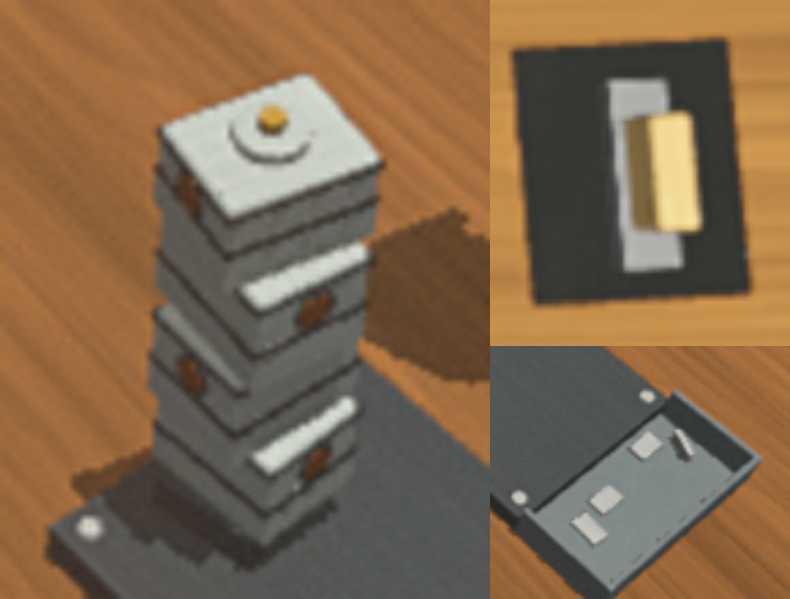

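The column stands upright with all parts seated and quarter-turned, the scraper is on its mat, and the four chips are in the tray. Handing in.

```bash
python3 -c "
from bench import arm
print(arm.job_done())"
```

```text
the job is handed in; nothing more can be done
None
```

I swept all four chips into the tray, locked the three sections and the cap on the foot by about 95° each, and set the scraper back on its mat. I handed the job in at about 56 s with no verdict shown. Two events: one chip jammed briefly against the tray wall (about 67 N at the wrist) until I pushed it in with the scraper, and the finished column rocked for a moment, then settled upright with its top about 4 mm to one side.

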